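# Fit the film roll on its sprung spindle into the bench dispenser

## Robot

A 6-joint arm with a two-finger parallel gripper is mounted at the origin on the work surface. World frame = base frame: x ahead of the robot, y to its left, z up, the work surface at z = 0. Lengths are in m, angles in degrees, forces in N, time in s.
With the tool pointing down it reaches from about 0.275 to 0.825 m from the base axis. Payload 4.9 kg.
Tool frame: the origin (TCP) lies between the finger pads; the fingertips stand 25 mm ahead of it and the grasp point (between the pads) lies 6 mm ahead of it; x points along the fingers, y is the direction in which the jaws open and shut, and the axes are right-handed (so a half turn about x gives the same grasp; the last joint's range is limited). The gripper opens to 85 mm and grips with 20 to 120 N. Pads are 22 mm wide; open, the fingers measure 114 mm over their backs; the gripper's body (76 mm by 85 mm) begins 54 mm behind the grasp point. The pads swing forward as they close: fully open they stand 13 mm farther back than shut.
Start: joints at [57.8, 18.69, -11.035, 60.275, 0, 82.311], TCP at [0.228, 0.5, 0.256] pointing down, gripper open.
Joint ranges: [-152.03, 152.03], [-55.5, 102.48], [-74.3, 77.21], [-110.64, 120.58], [-84.22, 78.4], [-180, 180]. Speed limits (degrees/s): [147.25, 147.25, 180, 180, 180, 180].

## Interface

Orientations are given as a 3x3 rotation matrix whose columns are the frame's x, y, z axes.
In Python, from cell import env gives the robot as it stands. The module is installed in compiled form; this text tells all that it offers.
- The arm moves only by the shell command python3 -m inch 'ROWS' [OPENING]. ROWS is JSON, a list of rows, each a list of 2 entries, a list of its own where there are three numbers: the shift along the tool's x, y, z in m, then the turn, a rotation vector about the tool's x, y, z in degrees. A call has 1 to 20 rows; each row shifts and turns the pose as measured when the row begins, along the tool's axes as they then stand; what a row does not reach is not made up. A row lasts 1/8 s, in which the tool goes at most 62.5 mm and 10.7 degrees, less where a joint would pass 70% of its speed; a pose out of reach is approached as far as the arm can. A call with a gripper value outside its range is refused whole. OPENING is the opening, from 0 (shut) to 1 (fully open), set as the call begins (- or left out, the last holds). The fingers move at their own pace and stop on an object; the grip force is fixed at half the most. Time passes only in rows, so rows that do not move let the fingers close. It gives the time, the measured TCP pose, the force and the opening at its end, in the units of the state.
- env.observe(): the state, without advancing time (a new reading comes with each control period).
- env.capture(name): name is "side" or "top"; returns the picture (400x640x3 uint8, red, green, blue); there is no depth.
- env.camera_info(name): a dict with "K" (3x3 intrinsics, pixels), "world_to_cam" (4x4, takes a point from world to camera coordinates). Camera axes: x right, y down, z forward; pixel columns grow to the right and rows downward; lengths in m; the calibration is good to about 2 mm. A picture is of the moment at which its call begins. camera_info takes no time and is no camera call.
- env.job_done(): hands the job in, once; it reports no verdict.
Trained networks look in the newest picture that a camera, given by its name, has taken for a name from the list of things; names that differ only in an ending like _2 or _b are one class to them, and where a whole thing is asked for, a point or a joint stands for the part that bears it (a point fixed in the world has none). Each returns a list of dicts, best first, with "p" (0 to 1); they miss things now and then, are a little off and sometimes report something else, mostly with a low value. They report only what shows in the picture. A call takes as long as a camera call. They do not tell look-alikes from the thing itself.
- env.regions_of(query, camera): "mask" (400x640 bool, what is visible of it) and "rect" ([left, top, width, height] in pixels, round what is visible of it).
- env.mark_of(query, camera): "pixel" ([column, row] in pixels: a listed point, or the origin of a listed thing).
The state is a dict: "time_s": time; "q": joint angles; "joint_vel": joint speeds; "tau": joint torques, N m; "position": TCP position; "ee_rot": TCP orientation; "contact_force": force on the tool from outside, world axes, zero at the start; "wrist_torque": the same for the moment, N m; "grip_width": finger opening in m.
Only numpy, scipy, OpenCV 4.12 (cv2) and the standard library are available. Lean on these libraries where they do the work, as an engineer would, in place of code of your own. Each camera call takes 0.05 s, during which the arm holds its last target.

## Task

Take the blue barrier-film roll from its cradle and fit it into the bench dispenser: press its orange sprung end into one recess, swing the other end in past the opposite cheek, and let the spring hold the roll between both cheeks with each end home in its recess, then let go and move clear. Leave the green roll and the other things where they are, and do not knock the clear hood.

Things in the scene. Friction and masses are not known exactly. Their poses are not given: they have to be found in the camera images.
- film_centre (a point): Centre of the blue film roll, a cylinder 54 mm in diameter and 84 mm long, 0.28 kg with its spindle. Its y axis lies along the spindle and points to the orange sprung end. At the start it lies level in a bay of the cradle, its axis 40 mm above the table, both sides of its middle free for fingers; so the fingers hold the roll, not the spindle inside it.
- spindle_mid (a point): Middle of the white spindle through the roll; axes as the roll's. A flange 36 mm wide and 3 mm thick at each end keeps the roll on, with 5 mm of play: with about 1.2 N of rub the roll slides up to 5 mm either way of the middle, so part of a push on the roll takes up play before it presses the spring.
- sprung_tip (a point): Round tip of the orange sprung pin, 10 mm in diameter, 86 mm along +y from the spindle's middle when free (169 mm over both tips).
- fixed_tip (a point): Flat end of the white fixed pin, 10 mm in diameter, on its axis, 83 mm along -y from the spindle's middle. Its edge does not ride over a cheek or find its recess by itself.
- plunger (a joint): How far the orange pin is pushed in, in m: 0 free, 0.018 fully in. The spring takes 3 N to start and 0.7 N more per mm (fully in 15.6 N). It is in 3 mm with both ends home; with the orange tip at the bottom of its recess it must be in at least 12 mm for the white tip to pass its cheek.
- roll_seat (a point): Point midway between the two recesses of the fixed dispenser, where the spindle's middle belongs (either way round), 85 mm above the table. Axes: -x to the dispenser's open front, +x to its back, y along the roll's axis to the left cheek, z up. Steel tear bar 77 to 83 mm in front of this point, its top 45 mm below it; the base plate's top is 75 mm below it.
- recess_left (a point): Centre of the mouth of a round blind recess, 14 mm in diameter and 9 mm deep, ringed by a thin dark line, in the inner face of the left (+y) cheek. The cheeks are upright white plates 14 mm thick, inner faces 148 mm apart; from the recess they reach 35 mm to the front, 78 mm to the back and 18 mm up. Axes as the seat's.
- recess_right (a point): The same in the right (-y) cheek.
- hood: Clear plastic dust hood of the dispenser, 176 mm wide; origin on the table under the roll seat, axes as the seat's. Its top sheet lies 95 to 99 mm above the seat, from 18 to 82 mm behind it, so a hand cannot come straight down on the seat but must lean back to the open front, some 40 degrees. Its back sheet is 78 mm behind the seat.
- cradle: Fixed grey cradle, a plate 235 x 100 x 8 mm with two bays of V blocks 110 mm apart along its x; the rolls lie along its y. Origin at the centre of its underside.
- green_centre (a point): Centre of the green film roll, same size, in the other bay of the cradle. Stays there.
- jar_centre (a point): Centre of a white jar with orange label and lid, 92 mm in diameter, 145 mm high, behind the working area. Stays.
- bowl_centre (a point): Centre (half-way up) of a black rubber mixing bowl, 100 mm across, 55 mm high. Stays.
- typodont_centre (a point): Centre of a small model jaw with teeth, 64 mm wide, 32 mm high. Stays.
- pump_centre (a point): Centre of a blue bottle, 66 mm in diameter, 170 mm high. Stays.
- cup_centre (a point): Centre of a white cup, 68 mm across, 80 mm high. Stays.
- spatula_grip (a point): Middle of the wooden handle of a mixing spatula lying on the table, about 280 mm long. Stays.
Things that resemble listed ones, but are neither listed nor needed, are in the scene too. Leave any pink or yellow look-alike of the part that bears film_centre alone.

How it is judged (in metres and radians):
At the end, for the whole second after the job is handed in: The blue roll hangs between the dispenser's cheeks with both pins home in the recesses: the spindle's middle within 6 mm of the seat, its axis within 0.06 rad of the line between the recesses, the orange pin pushed in between 1 and 6 mm, the roll at rest and let go (distance between spindle_mid and roll_seat below 0.006 m and angle between the y axis of spindle_mid and the y axis of roll_seat, either way round below 0.06 rad and value of joint plunger between 0.001 and 0.006 m and linear speed of film below 0.01 m/s); the robot touches nothing.
It fails at once if the clear hood is struck or pushed with more than 10 N (contact force between hood and anything else above 10 N).
It fails at once if the green roll is moved by more than 15 mm (distance of green_centre from where it was at the start of the episode above 0.015 m).
It fails at once if a bystander is moved by more than 25 mm (distance of any of jar_centre, bowl_centre, typodont_centre, pump_centre, cup_centre, spatula_grip from where it was at the start of the episode above 0.025 m).
It also fails if it takes over 48 s, if anything falls off the work surface, if the arm or the gripper's body presses on something with over 40 N, if the wrist force passes 120 N, or if a joint passes its speed limit or range.

## Working session

There is one attempt and no reset: what is moved stays moved. The work goes in short steps, Python scripts to look and compute and a shell command to move; the robot and the scene stay as the last step left them, time stands still between calls to the robot, and variables do not carry over. Pictures are saved under pics/ and viewed, and the job is handed in when it is done.

```bash
mkdir -p pics; ls
python3 - <<'E'
from cell import env
import cv2,numpy as np
print(env.observe())
for n in("side","top"):
    im=env.capture(n); cv2.imwrite(f"pics/{n}0.png",im[...,::-1]); 
    i=env.camera_info(n); print(n,np.round(i["K"],1).tolist(),np.round(i["world_to_cam"],4).tolist())
E
```

```text
pics
{'time_s': 0.0, 'q': array([ 5.78000240e+01,  1.87325899e+01, -1.10899777e+01,  6.02769412e+01,
        2.50615244e-03,  8.23121574e+01]), 'joint_vel': array([-0.03281601, -0.0013435 , -0.06654183, -0.0685335 , -0.03420248,
       -0.00294757]), 'tau': array([-1.08322041e-03, -4.43400156e+01,  2.62438023e+01,  1.55806588e-02,
       -3.22482374e-04,  9.50618698e-06]), 'position': array([0.22786708, 0.49998845, 0.25551135]), 'ee_rot': array([[-9.62487757e-04,  4.14885144e-01,  9.09873283e-01],
       [-1.44632199e-03,  9.09872175e-01, -4.14886169e-01],
       [-9.99998491e-01, -1.71529260e-03, -2.75683321e-04]]), 'contact_force': array([ 0.45404494,  0.07221572, -0.35336311]), 'wrist_torque': array([-0.01263431,  0.0553409 ,  0.0416369 ]), 'grip_width': 0.08539005699239878}
side [[492.6, 0.0, 315.7], [0.0, 492.6, 189.1], [0.0, 0.0, 1.0]] [[0.7229, -0.6909, -0.0077, -0.3672], [-0.5256, -0.5426, -0.6553, 0.3195], [0.4486, 0.4777, -0.7553, 1.2894], [0.0, 0.0, 0.0, 1.0]]
top [[379.5, 0.0, 318.0], [0.0, 379.5, 199.1], [0.0, 0.0, 1.0]] [[0.0243, -0.9997, -0.0039, 0.0], [-0.9802, -0.0231, -0.1964, 0.532], [0.1963, 0.0086, -0.9805, 1.0636], [0.0, 0.0, 0.0, 1.0]]
```

View pics/side0.png

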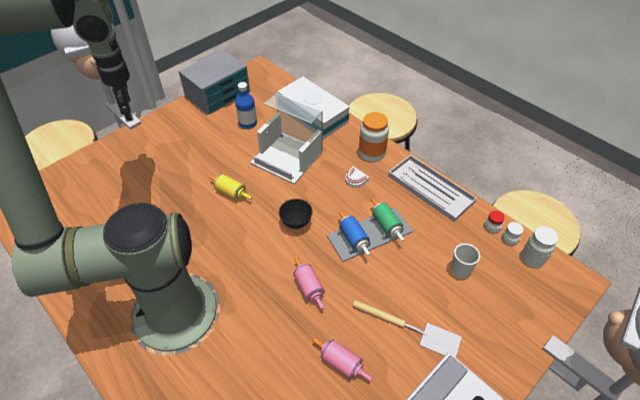

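View pics/top0.png

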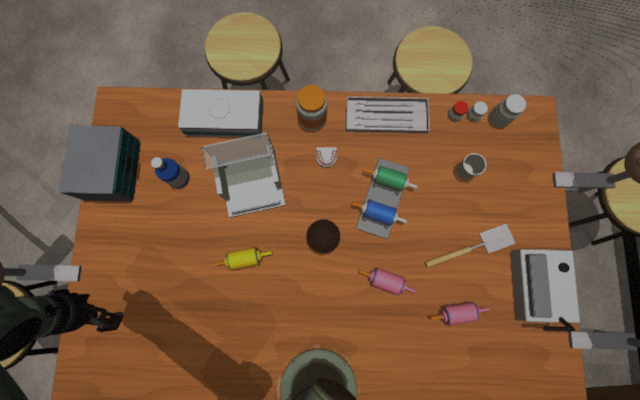

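```bash
cat > h.py <<'E'
from cell import env
import cv2,numpy as np
np.set_printoptions(precision=4,suppress=True)
CI={n:env.camera_info(n) for n in("side","top")}
def P(n): 
    c=CI[n]; return np.array(c["K"])@np.array(c["world_to_cam"])[:3]
def proj(n,X):
    v=P(n)@np.append(X,1); return v[:2]/v[2]
def tri(ps,pt):
    X=cv2.triangulatePoints(P("side"),P("top"),np.array(ps,float).reshape(2,1),np.array(pt,float).reshape(2,1)); X=(X[:3]/X[3]).ravel()
    e=[np.linalg.norm(proj("side",X)-ps),np.linalg.norm(proj("top",X)-pt)]
    return X,e
def crop(n,im,x,y,w,h,s,name):
    c=cv2.resize(im[y:y+h,x:x+w],None,fx=s,fy=s,interpolation=cv2.INTER_CUBIC); cv2.imwrite(name,c[...,::-1])
E
python3 - <<'E'
from h import *
ims={n:env.capture(n) for n in CI}
for q in["film_centre","spindle_mid","sprung_tip","fixed_tip","roll_seat","recess_left","recess_right","green_centre","hood","cradle","bowl_centre","typodont_centre","jar_centre","pump_centre"]:
    r={n:[(np.round(d["pixel"],1).tolist(),round(d["p"],2)) for d in env.mark_of(q,n)] for n in CI}
    print(q,r)
    for a in r["side"][:5]:
        for b in r["top"][:5]:
            X,e=tri(a[0],b[0])
            if max(e)<2.5: print("    ",X,np.round(e,1),a[1],b[1])
crop("side",ims["side"],240,60,120,140,4,"pics/sd1.png")
crop("side",ims["side"],310,180,120,90,6,"pics/sr1.png")
crop("top",ims["top"],190,120,120,110,5,"pics/td1.png")
crop("top",ims["top"],340,145,100,100,6,"pics/tr1.png")
print(env.observe()["time_s"])
E
```

```text
film_centre {'side': [([229.5, 190.0], 0.81), ([340.3, 361.5], 0.75), ([355.5, 234.7], 0.57), ([309.1, 282.2], 0.57)], 'top': [([383.0, 209.3], 0.95), ([460.4, 309.2], 0.93), ([245.9, 259.4], 0.83), ([385.8, 283.6], 0.76)]}
     [0.3505 0.2221 0.0186] [0.5 0.9] 0.81 0.83
     [ 0.2975 -0.191   0.0284] [1.1 1.8] 0.57 0.76
spindle_mid {'side': [([355.4, 231.7], 0.5), ([308.1, 280.3], 0.42)], 'top': []}
sprung_tip {'side': [([340.2, 211.2], 0.58), ([294.2, 261.8], 0.56), ([309.5, 338.4], 0.48), ([209.4, 177.1], 0.34)], 'top': [([429.0, 317.6], 0.62), ([212.9, 264.3], 0.52), ([351.2, 202.6], 0.42), ([358.4, 272.8], 0.42), ([393.7, 176.4], 0.27)]}
     [ 0.5265 -0.0861  0.037 ] [0. 0.] 0.58 0.42
     [ 0.2218 -0.2393  0.2673] [1.4 2.4] 0.56 0.62
     [ 0.3212 -0.1101  0.0126] [0.2 0.4] 0.56 0.42
     [ 0.1977 -0.3074  0.0232] [1.3 1.9] 0.48 0.62
     [ 0.3261 -0.1548 -0.4235] [0.1 0.1] 0.48 0.42
     [0.3377 0.3174 0.0128] [0.3 0.6] 0.34 0.52
fixed_tip {'side': [([251.3, 197.6], 0.64), ([368.1, 376.5], 0.53), ([357.8, 178.1], 0.48), ([323.3, 308.4], 0.45), ([369.8, 255.6], 0.44)], 'top': 
[... 1005 characters left out ...]
.89)]}
     [ 0.5553 -0.1919 -0.0056] [0.3 0.5] 0.82 0.89
bowl_centre {'side': [([293.9, 217.0], 0.95)], 'top': [([325.5, 237.0], 0.71), ([269.4, 169.9], 0.25)]}
     [ 0.4171 -0.0084  0.0364] [1.3 2.2] 0.95 0.71
typodont_centre {'side': [([356.8, 175.4], 0.9)], 'top': [([322.5, 155.2], 0.72), ([245.2, 174.9], 0.68), ([166.0, 172.7], 0.66), ([468.0, 166.9], 0.19)]}
     [ 0.6879 -0.0004  0.0025] [1.  1.7] 0.9 0.72
jar_centre {'side': [([370.2, 136.0], 0.89)], 'top': [([313.2, 106.2], 0.77), ([466.1, 167.5], 0.61)]}
pump_centre {'side': [([241.6, 102.6], 0.85), ([281.9, 138.1], 0.33), ([294.8, 216.7], 0.32)], 'top': [([164.7, 170.4], 0.72)]}
     [0.596  0.4601 0.0875] [0.6 1.2] 0.85 0.72
1.6
```

View pics/sd1.png

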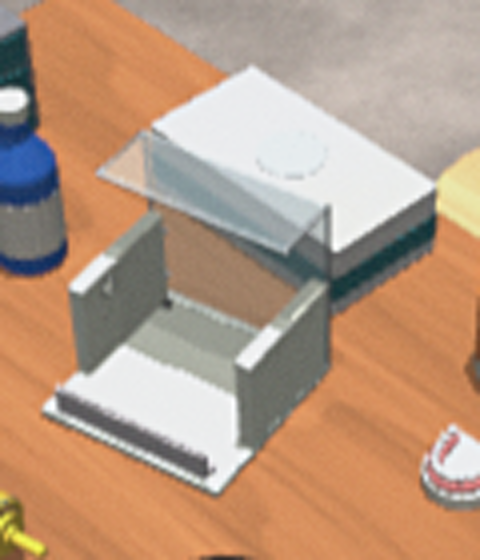

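View pics/sr1.png

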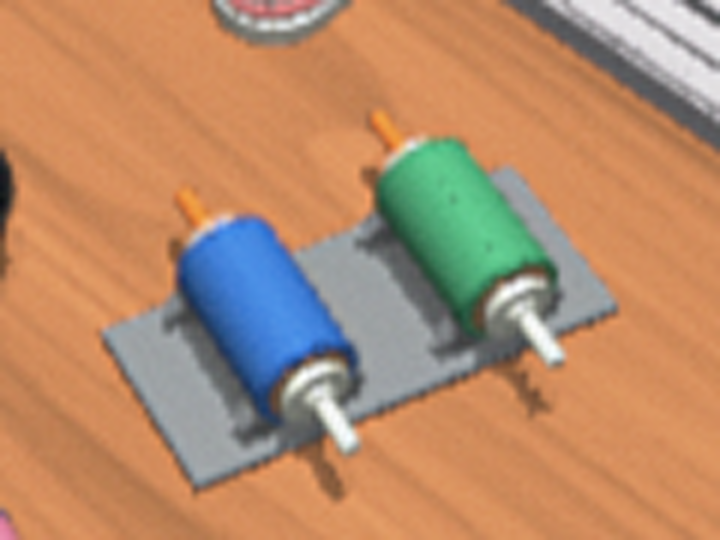

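View pics/td1.png

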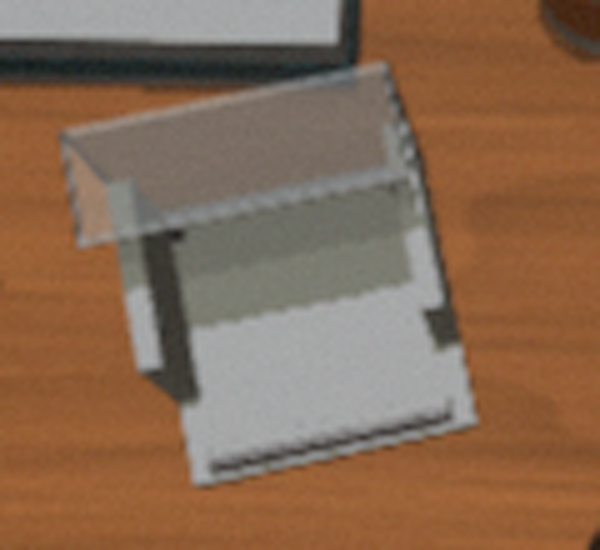

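View pics/tr1.png

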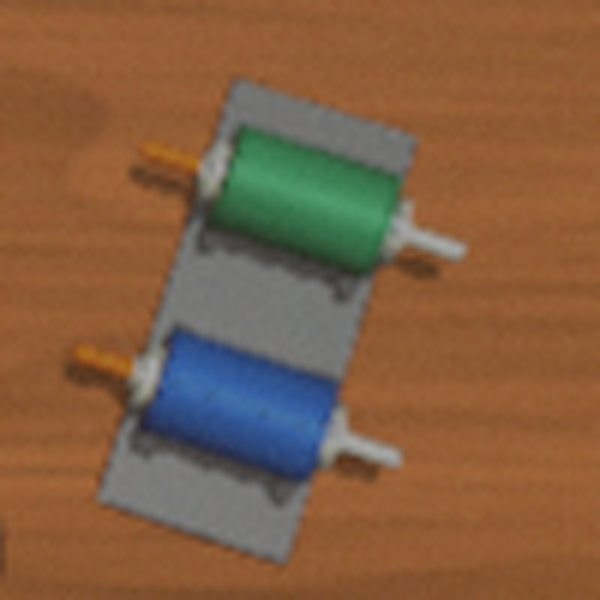

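```bash
cat >> h.py <<'E'
def disp_lines(x,y,yaw,z=0.085):
    c,s=np.cos(yaw),np.sin(yaw); R=np.array([[c,-s,0],[s,c,0],[0,0,1]]); o=np.array([x,y,z])
    L=[]
    def box(a,b):
        import itertools
        cs=[np.array([(a,b)[i][0],(a,b)[j][1],(a,b)[k][2]]) for i in(0,1) for j in(0,1) for k in(0,1)]
        for p,q in itertools.combinations(cs,2):
            if (np.abs(p-q)>1e-9).sum()==1: L.append((o+R@p,o+R@q))
    box((-.035,.074,-.075),(.078,.088,.018)); box((-.035,-.088,-.075),(.078,-.074,.018))
    box((.018,-.088,.095),(.082,.088,.099))
    for sg in(1,-1):
        pts=[np.array([.007*np.cos(t),sg*.074,.007*np.sin(t)]) for t in np.linspace(0,2*np.pi,17)]
        L+= [(o+R@p,o+R@q) for p,q in zip(pts,pts[1:])]
    return L
def overlay(n,im,lines,x,y,w,h,s,name,col=(255,0,0)):
    c=cv2.resize(im[y:y+h,x:x+w],None,fx=s,fy=s,interpolation=cv2.INTER_CUBIC).copy()
    f=lambda X:tuple(int(v) for v in ((proj(n,X)+.5-[x,y])*s-.5).round())
    for p,q in lines: cv2.line(c,f(p),f(q),col,1,cv2.LINE_AA)
    cv2.imwrite(name,c[...,::-1])
E
python3 - <<'E'
from h import *
L=disp_lines(.587,.222,np.radians(11))
for n,b in(("side",(245,75,90,110,6)),("top",(200,130,90,95,6))):
    im=cv2.imread(f"pics/{n}0.png")[...,::-1]
    overlay(n,im,L,*b,f"pics/ov_{n}1.png")
E
```

```text
(no output)
```

View pics/ov_side1.png

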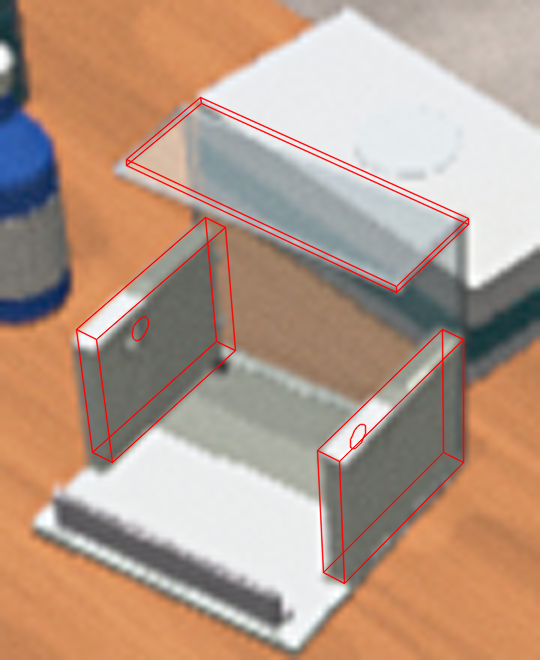

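View pics/ov_top1.png

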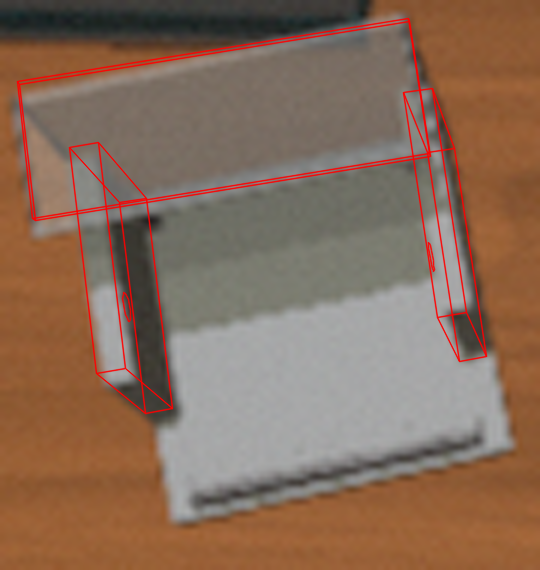

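```bash
cat > fit.py <<'E'
from h import *
from scipy.optimize import minimize
from itertools import product
def score(p,ims,z=.085):
    L=disp_lines(*p[:3],z=z)[:36]; s=0
    for n,g in ims.items():
        H=P(n)
        for a,b in L:
            t=np.linspace(.05,.95,25)[:,None]; X=a+(b-a)*t; v=np.c_[X,np.ones(25)]@H.T; uv=(v[:,:2]/v[:,2:]).astype(np.float32)
            d=uv[-1]-uv[0]; nn=np.array([-d[1],d[0]])/(np.linalg.norm(d)+1e-6)
            gx=cv2.remap(g[0],uv[:,0].copy(),uv[:,1].copy(),1).ravel(); gy=cv2.remap(g[1],uv[:,0].copy(),uv[:,1].copy(),1).ravel()
            s+=min(abs(gx*nn[0]+gy*nn[1]).mean(),40)*np.linalg.norm(d)
    return -s
G={}
for n in CI:
    g=cv2.GaussianBlur(cv2.cvtColor(cv2.imread(f"pics/{n}0.png"),cv2.COLOR_BGR2GRAY).astype(np.float32),(0,0),.9)
    G[n]=(cv2.Sobel(g,5,1,0,ksize=3),cv2.Sobel(g,5,0,1,ksize=3))
for names in(["side"],["top"],["side","top"]):
    sub={n:G[n] for n in names}
    best=min(((score((x,y,w),sub),x,y,w) for x in np.arange(.572,.596,.003) for y in np.arange(.21,.235,.003) for w in np.radians(np.arange(7,17,1.))))
    r=minimize(score,best[1:],args=(sub,),method="Nelder-Mead",options=dict(initial_simplex=np.array(best[1:])+np.array([[0,0,0],[.003,0,0],[0,.003,0],[0,0,.02]])))
    print(names,r.x[:2],np.degrees(r.x[2]),r.fun)
L=disp_lines(*r.x)
for n,b in(("side",(245,75,90,110,6)),("top",(200,130,90,95,6))):
    overlay(n,cv2.imread(f"pics/{n}0.png")[...,::-1],L,*b,f"pics/ov_{n}2.png")
E
python3 fit.py
```

```text
['side'] [0.5797 0.2113] 12.411573219197509 -23877.091796875
['top'] [0.5862 0.2203] 14.355944160981762 -27155.896484375
['side', 'top'] [0.5834 0.2229] 11.53223561187071 -49802.4921875
```

View pics/ov_side2.png

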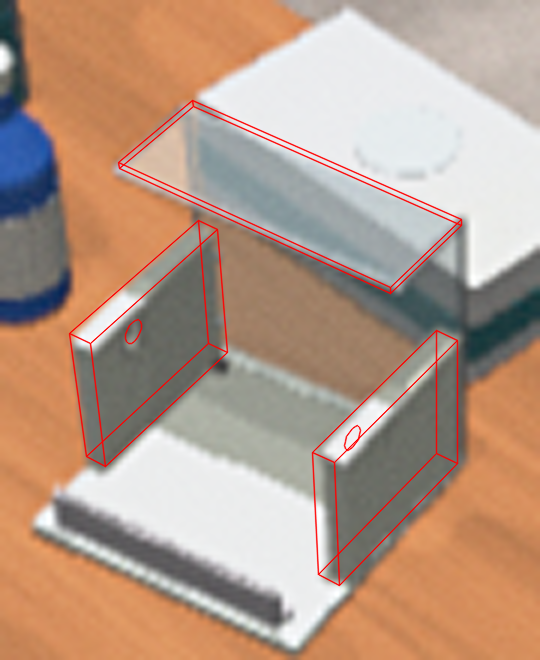

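View pics/ov_top2.png

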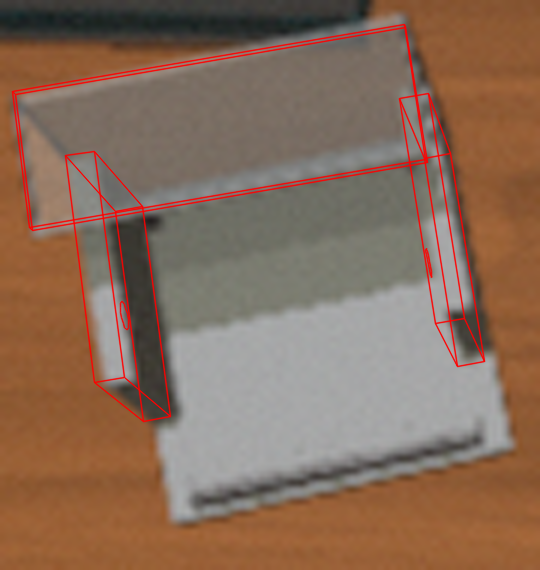

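Run:
```python
from h import *
def z(n,x,y,w,h,s,name):
    im=cv2.imread(f"pics/{n}0.png"); c=cv2.resize(im[y:y+h,x:x+w],None,fx=s,fy=s,interpolation=cv2.INTER_NEAREST)
    for i in range(0,w,5): cv2.putText(c,str(x+i),(i*s,8),0,.3,(0,255,255),1); cv2.line(c,(i*s,10),(i*s,14),(0,255,255),1)
    for j in range(0,h,5): cv2.putText(c,str(y+j),(0,j*s+8),0,.3,(0,255,255),1)
    return c
a=z("top",208,150,30,55,9,""); b=z("top",262,150,30,55,9,"")
h=min(a.shape[0],b.shape[0]); cv2.imwrite("pics/zt.png",np.hstack([a,b]))
a=z("side",252,108,36,50,9,""); b=z("side",292,125,36,50,9,"")
cv2.imwrite("pics/zs.png",np.hstack([a,b]))
```

```text
(no output)
```

View pics/zt.png

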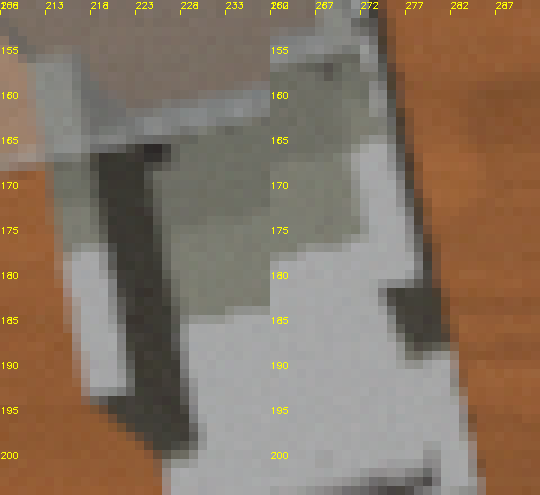

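View pics/zs.png

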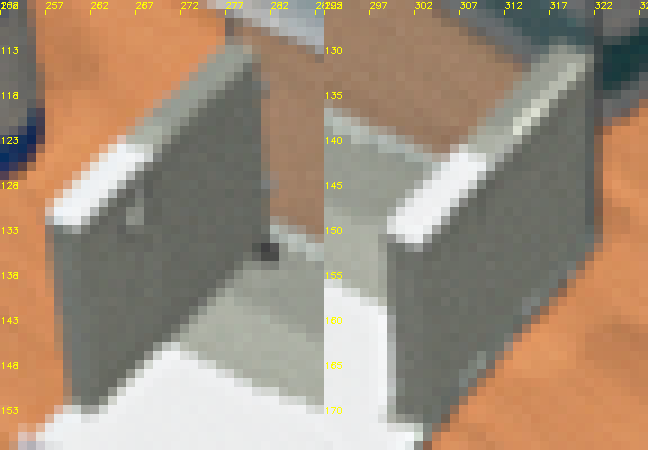

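```bash
cat > fit2.py <<'E'
from h import *
from scipy.optimize import least_squares
F,B,T,D=-.035,.078,.018,-.075
S=[((F,.088,T),257,131.3),((F,.074,T),260.9,133.6),((B,.074,T),280,114.4),((B,.088,T),277.3,112.7),((F,.074,D),262.8,154.1),
((F,-.074,T),299,149.7),((F,-.088,T),302.7,152),((B,-.088,T),322.1,131.4),((B,-.074,T),318.2,129.7),((F,-.074,D),299.7,170.8),((F,-.088,D),303,173.9)]
Tp=[((F,.088,T),217.1,194.1),((F,.074,T),222.9,193.4),((F,.074,D),229.7,200.3),((F,-.074,D),277,190.5),((F,-.088,D),282,189.1),((F,-.088,T),278.6,181.1)]
def res(p,sets,z=.085):
    x,y,w=p[:3]; z=p[3] if len(p)>3 else z
    c,s=np.cos(w),np.sin(w); R=np.array([[c,-s,0],[s,c,0],[0,0,1]])
    return np.concatenate([proj(n,R@np.array(m)+[x,y,z])-[u-.5,v-.5] for n,L in sets for m,u,v in L])
for nm,st in(("side",[("side",S)]),("top",[("top",Tp)]),("both",[("side",S),("top",Tp)])):
    r=least_squares(res,[.585,.222,.2],args=(st,),loss="soft_l1"); print(nm,r.x[:2],np.degrees(r.x[2]),np.abs(r.fun).mean())
r4=least_squares(res,[.585,.222,.2,.085],args=(st,),loss="soft_l1"); print("free z",r4.x,np.degrees(r4.x[2]));print(r4.fun.reshape(-1,2).round(1).tolist())
L=disp_lines(*r.x)
for n,b in(("side",(245,75,90,110,6)),("top",(200,130,90,95,6))):
    overlay(n,cv2.imread(f"pics/{n}0.png")[...,::-1],L,*b,f"pics/ov_{n}3.png")
# roll
s,e=tri([341,212],[352.3,203.3]); f,e2=tri([368.3,254.5],[406,221.5]); print(s,e,f,e2,np.linalg.norm(s-f),(s+f)/2,np.degrees(np.arctan2(*(s-f)[[1,0]])))
E
python3 fit2.py
```

```text
side [0.5833 0.2192] 14.036098879610977 0.30667630983442185
top [0.5843 0.2203] 13.515652369616644 0.304806462480677
both [0.5839 0.22  ] 13.778632951269797 0.3432778139408115
free z [0.5846 0.2208 0.2418 0.0831] 13.856308561212009
[[0.1, 0.6], [-0.3, -0.2], [0.8, -0.4], [0.0, -0.2], [0.3, -0.2], [-0.3, 0.9], [-0.2, 0.2], [-0.3, -0.1], [-0.1, 0.1], [0.0, 0.2], [0.3, -1.3], [0.3, 0.6], [-0.6, 0.2], [0.2, -0.3], [0.3, -0.7], [-0.2, -0.2], [-0.1, 0.4]]
[ 0.5252 -0.0899  0.0375] [np.float64(0.17756592268521007), np.float64(0.2968333975814851)] [ 0.4729 -0.2471  0.0389] [np.float64(0.143389205040776), np.float64(0.2254519437409883)] 0.1657223076220522 [ 0.4991 -0.1685  0.0382] 71.5902280817751
```

View pics/ov_side3.png

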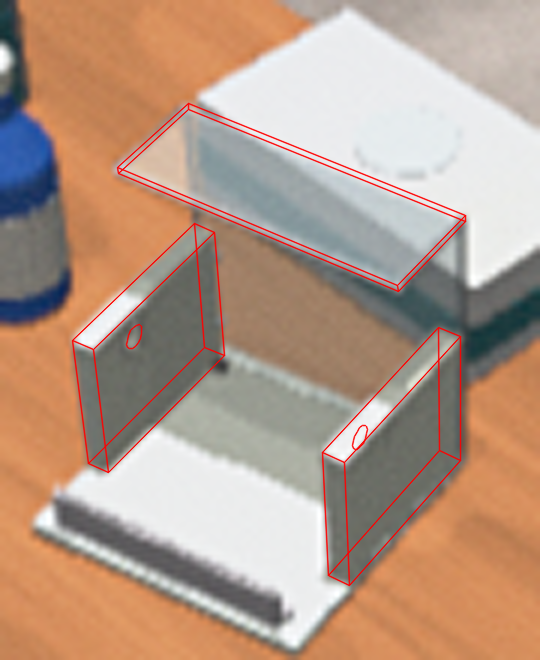

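View pics/ov_top3.png

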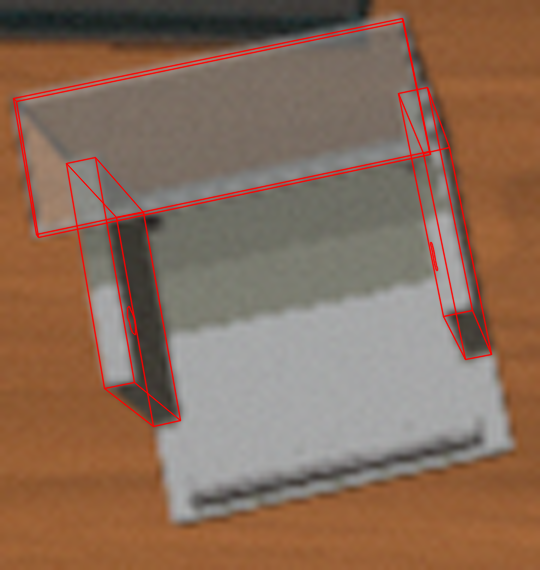

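Candidates for the film roll (side view): blue (355,235), green (387,221), yellow (229,190), pink (309,282) and pink (340,361). The task's one is the blue roll in the cradle. The crops confirm it, with its orange tip at (341,212) and white tip at (368,254).

Measured positions:
- Roll middle at about (0.499, -0.168, 0.038), yaw -18.4°.
- Seat at about (0.584, 0.220, 0.085), yaw 13.8°.

I'll turn the hand first.

```bash
cat >> h.py <<'E'
ROLL=np.array([.499,-.1685,.040]); RY=np.radians(-18.4)
SEAT=np.array([.5840,.2203,.0845]); SY=np.radians(13.8)
def Rz(a): c,s=np.cos(a),np.sin(a); return np.array([[c,-s,0],[s,c,0],[0,0,1]])
def toolR(yaw,lean,tilt=0):
    # lean: fingers toward +x by lean; tilt: about local x axis (positive lowers? raises +y end)
    from scipy.spatial.transform import Rotation as Ro
    f=Rz(yaw)@Ro.from_euler("x",tilt,degrees=True).as_matrix()
    l=np.radians(lean); x=np.array([np.sin(l),0,-np.cos(l)]); y=np.array([np.cos(l),0,np.sin(l)]); z=np.cross(x,y)
    return f@np.c_[x,y,z]
def delta(pos,R):
    from scipy.spatial.transform import Rotation as Ro
    o=env.observe(); A=np.array(o["ee_rot"]); 
    sh=A.T@(np.array(pos)-o["position"]); rv=Ro.from_matrix(A.T@R).as_rotvec(degrees=True)
    print("shift tool mm",(sh*1000).round(1),"rot deg",rv.round(2)); return sh,rv
def st():
    o=env.observe(); print("t",round(o["time_s"],2),"pos",o["position"],"F",np.round(o["contact_force"],1),"M",np.round(o["wrist_torque"],2),"w",round(o["grip_width"],4),"q",np.round(o["q"],1)); return o
E
python3 -m inch '[[[0,0,0],[10.5,0,0]],[[0,0,0],[10.5,0,0]],[[0,0,0],[10.5,0,0]],[[0,0,0],[10.5,0,0]],[[0,0,0],[10.5,0,0]],[[0,0,0],[10.5,0,0]],[[0,0,0],[10.5,0,0]],[[0,0,0],[10.5,0,0]]]' 1
python3 -c "
from h import *
st(); delta(ROLL+[0,0,.12],toolR(RY,0))"
```

```text
time_s: 2.6
position: [0.2282, 0.5005, 0.2563]
ee_rot: [[-0.0, 0.936, -0.351], [-0.0, -0.351, -0.936], [-1.0, 0.0, 0.0]]
contact_force: [1.1, 0.2, 0.8]
grip_width: 0.0858
t 2.6 pos [0.2282 0.5005 0.2563] F [1.1 0.2 0.8] M [-0.03  0.02 -0.  ] w 0.0858 q [ 57.8  18.7 -11.   60.3  -0.  168.4]
shift tool mm [ 96.3 488.6 531.2] rot deg [-2.17  0.   -0.  ]
```

```bash
python3 -m inch '[[[0,0,0],[-2.2,0,0]],[[0,0.0405,0.044],[0,0,0]],[[0,0.0405,0.044],[0,0,0]],[[0,0.0405,0.044],[0,0,0]],[[0,0.0405,0.044],[0,0,0]],[[0,0.0405,0.044],[0,0,0]],[[0,0.0405,0.044],[0,0,0]],[[0,0.0405,0.044],[0,0,0]],[[0,0.0405,0.044],[0,0,0]],[[0,0.0405,0.044],[0,0,0]],[[0,0.0405,0.044],[0,0,0]],[[0,0.0405,0.044],[0,0,0]],[[0,0.0405,0.044],[0,0,0]],[[0,0,0],[0,0,0]]]'
python3 -c "
from h import *
st(); delta(ROLL+[0,0,.006],toolR(RY,0))"
```

```text
time_s: 4.35
position: [0.5573, -0.1628, 0.258]
ee_rot: [[0.012, 0.969, -0.246], [0.003, -0.246, -0.969], [-1.0, 0.011, -0.006]]
contact_force: [-0.6, 0.7, 0.7]
grip_width: 0.085
t 4.35 pos [ 0.5573 -0.1628  0.258 ] F [-0.6  0.7  0.7] M [0.05 0.03 0.02] w 0.085 q [-23.8  21.4  -6.8  61.2   0.4  80.5]
shift tool mm [211.3 -57.4  21.1] rot deg [ 4.16 -0.35 -0.61]
```

```bash
python3 -m inch '[[[0.03,-0.029,0.0105],[4.2,-0.35,-0.6]],[[0.03,-0.0285,0.0105],[0,0,0]],[[0.03,0,0],[0,0,0]],[[0,0,0],[0,0,0]]]'
python3 -c "
from h import *
st(); delta(ROLL+[0,0,.006],toolR(RY,0))
for n,b in(('side',(300,140,120,120)),('top',(330,130,110,110))):
    im=env.capture(n); crop(n,im,*b,5,f'pics/g1_{n}.png')
"
```

```text
time_s: 4.85
position: [0.494, -0.1649, 0.1657]
ee_rot: [[-0.0, 0.953, -0.304], [0.001, -0.304, -0.953], [-1.0, -0.001, -0.001]]
contact_force: [-0.9, 0.4, -0.1]
grip_width: 0.0852
t 4.85 pos [ 0.494  -0.1649  0.1657] F [-0.9  0.4 -0.1] M [ 0.02 -0.01 -0.02] w 0.0852 q [-26.6  20.3 -23.   46.7   0.   81.1]
shift tool mm [119.7   5.9   2. ] rot deg [ 0.68 -0.05  0.03]
```

View pics/g1_side.png

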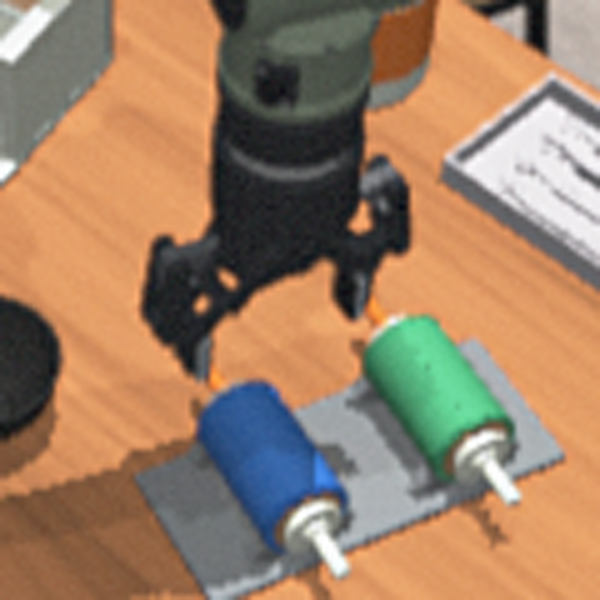

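View pics/g1_top.png

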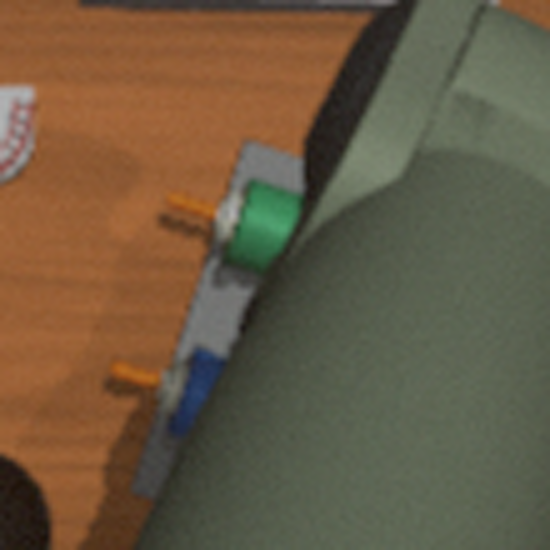

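```bash
python3 -m inch '[[[0.03,0.0059,0.002],[0.7,0,0]],[[0.03,0,0],[0,0,0]],[[0.025,0,0],[0,0,0]],[[0,0,0],[0,0,0]]]'
python3 -c "
from h import *
st(); delta(ROLL+[0,0,.006],toolR(RY,0))"
```

```text
time_s: 5.45
position: [0.5088, -0.1714, 0.0885]
ee_rot: [[0.016, 0.951, -0.31], [-0.007, -0.31, -0.951], [-1.0, 0.018, 0.002]]
contact_force: [-0.0, -0.1, 1.0]
grip_width: 0.0856
t 5.45 pos [ 0.5088 -0.1714  0.0885] F [-0.  -0.1  1. ] M [0.   0.   0.04] w 0.0856 q [-26.5  26.6 -26.6  35.7   0.1  81.5]
shift tool mm [ 42.3 -10.9   0.2] rot deg [ 0.34  0.09 -1.02]
```

```bash
python3 -m inch '[[[0.005,-0.011,0],[0.3,0,-1]],[[0,0,0],[0,0,0]],[[0.012,0,0],[0,0,0]],[[0,0,0],[0,0,0]]]'
python3 -c "
from h import *
st(); delta(ROLL+[0,0,.006],toolR(RY,0))"
```

```text
time_s: 5.95
position: [0.5007, -0.1688, 0.0746]
ee_rot: [[0.005, 0.95, -0.314], [-0.004, -0.314, -0.95], [-1.0, 0.006, 0.003]]
contact_force: [-0.1, 0.6, -0.3]
grip_width: 0.0855
t 5.95 pos [ 0.5007 -0.1688  0.0746] F [-0.1  0.6 -0.3] M [ 0.02  0.01 -0.  ] w 0.0855 q [-26.6  27.5 -27.9  34.3  -0.1  81.7]
shift tool mm [28.5 -1.9  0.1] rot deg [ 0.12  0.15 -0.34]
```

```bash
python3 -m inch '[[[0.012,-0.003,0],[0,0,-0.5]],[[0.01,-0.001,0],[0,0,0]],[[0.005,0,0],[0,0,0]],[[0.002,0,0],[0,0,0]],[[0,0,0],[0,0,0]]]'
python3 -c "
from h import *
st(); delta(ROLL+[0,0,.006],toolR(RY,0))
env.capture('side'); im=env.capture('side'); crop('side',im,300,160,120,110,6,'pics/g2.png')"
```

```text
time_s: 6.58
position: [0.4964, -0.1675, 0.043]
ee_rot: [[-0.005, 0.949, -0.314], [-0.001, -0.314, -0.95], [-1.0, -0.004, 0.002]]
contact_force: [-0.2, 0.8, -0.4]
grip_width: 0.0857
t 6.58 pos [ 0.4964 -0.1675  0.043 ] F [-0.2  0.8 -0.4] M [ 0.03  0.02 -0.01] w 0.0857 q [-26.6  30.2 -29.3  30.7  -0.2  81.7]
shift tool mm [-3.1  2.8  0.1] rot deg [0.12 0.14 0.25]
```

View pics/g2.png

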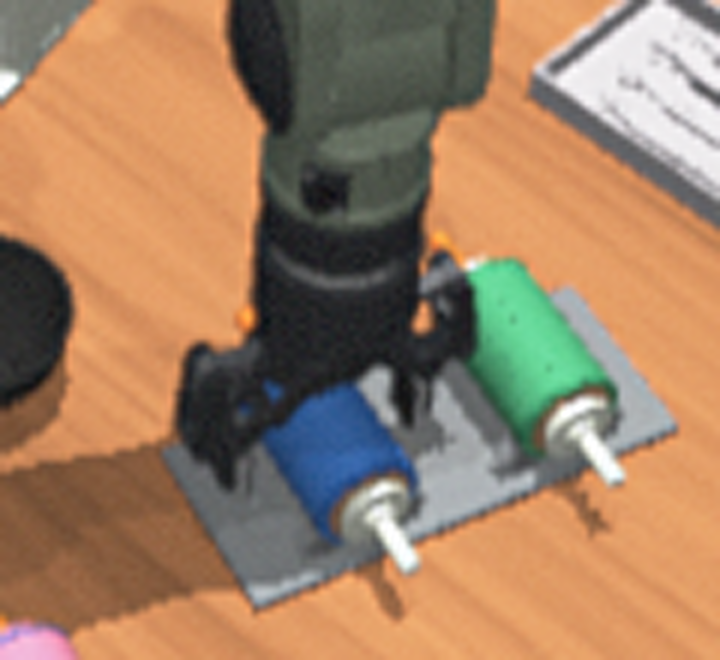

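```bash
python3 -m inch '[[[-0.003,0.0025,0],[0,0,0]],[[0,0,0],[0,0,0]]]'; python3 -m inch '[[[0,0,0],[0,0,0]],[[0,0,0],[0,0,0]],[[0,0,0],[0,0,0]],[[0,0,0],[0,0,0]],[[0,0,0],[0,0,0]],[[0,0,0],[0,0,0]]]' 0
python3 -c "
from h import *
st(); delta(ROLL+[0,0,.006],toolR(RY,0))"
```

```text
time_s: 6.92
position: [0.4997, -0.1687, 0.047]
ee_rot: [[-0.003, 0.949, -0.314], [-0.002, -0.314, -0.949], [-1.0, -0.003, 0.003]]
contact_force: [-0.3, -0.3, 0.2]
grip_width: 0.0856
time_s: 7.68
position: [0.4985, -0.1683, 0.0477]
ee_rot: [[-0.005, 0.95, -0.313], [-0.002, -0.313, -0.95], [-1.0, -0.005, 0.003]]
contact_force: [-1.0, 0.7, 1.6]
grip_width: 0.0522
t 7.67 pos [ 0.4985 -0.1683  0.0477] F [-1.   0.7  1.6] M [0.07 0.05 0.07] w 0.0522 q [-26.6  29.9 -28.8  31.5  -0.2  81.7]
shift tool mm [ 1.7  0.6 -0. ] rot deg [0.14 0.19 0.27]
```

```bash
python3 -m inch '[[[-0.015,0,0],[0,0,0]],[[-0.02,0,0],[0,0,0]],[[-0.03,0,0],[0,0,0]],[[-0.04,0,0],[0,0,0]],[[-0.04,0,0],[0,0,0]],[[-0.02,0,0],[0,0,0]],[[0,0,0],[0,0,0]]]'
python3 -c "
from h import *
st(); o=env.observe()
for n in CI:
    im=env.capture(n); cv2.imwrite(f'pics/l1_{n}.png',im[...,::-1])
    for q in('sprung_tip','fixed_tip','film_centre'): print(n,q,[(np.round(d['pixel'],1).tolist(),round(d['p'],2)) for d in env.mark_of(q,n)])
im=cv2.imread('pics/l1_side.png')[...,::-1]; crop('side',im,300,110,120,120,5,'pics/l1c.png')
im=cv2.imread('pics/l1_top.png')[...,::-1]; crop('top',im,320,160,120,100,5,'pics/l1t.png')
"
```

```text
time_s: 8.55
position: [0.4977, -0.1671, 0.2203]
ee_rot: [[-0.008, 0.949, -0.314], [0.0, -0.314, -0.949], [-1.0, -0.008, 0.002]]
contact_force: [0.9, 0.1, -3.2]
grip_width: 0.0525
t 8.55 pos [ 0.4977 -0.1671  0.2203] F [ 0.9  0.1 -3.2] M [-0.04  0.09 -0.  ] w 0.0525 q [-26.5  18.  -17.6  54.9  -0.2  81.8]
side sprung_tip [([310.9, 339.0], 0.6), ([209.7, 176.4], 0.59), ([295.3, 258.3], 0.45)]
side fixed_tip [([373.8, 217.9], 0.67), ([369.0, 378.1], 0.65), ([321.2, 307.1], 0.43), ([252.2, 197.1], 0.4)]
side film_centre [([341.2, 361.7], 0.95), ([359.7, 195.0], 0.85), ([230.5, 189.3], 0.66), ([308.2, 285.1], 0.63)]
top sprung_tip [([427.9, 321.4], 0.59), ([357.1, 190.9], 0.58), ([212.0, 264.9], 0.45), ([450.6, 253.1], 0.27)]
top fixed_tip [([272.1, 251.3], 0.54), ([488.2, 307.0], 0.45)]
top film_centre [([463.2, 311.0], 0.82), ([246.8, 261.1], 0.8), ([387.4, 201.6], 0.52)]
```

View pics/l1c.png

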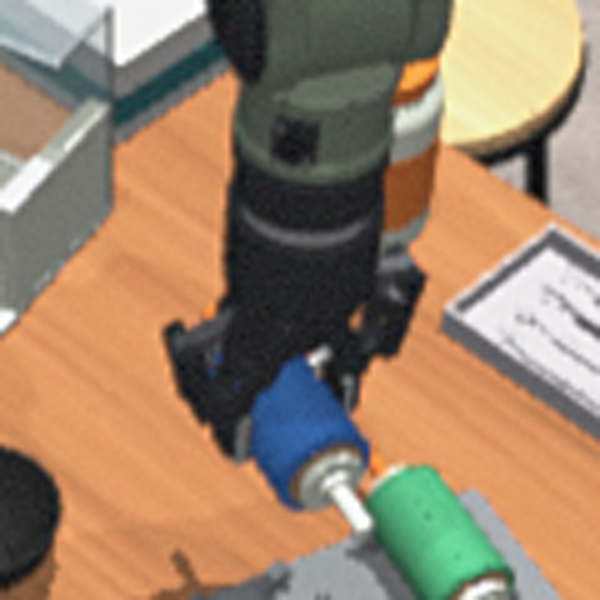

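View pics/l1t.png

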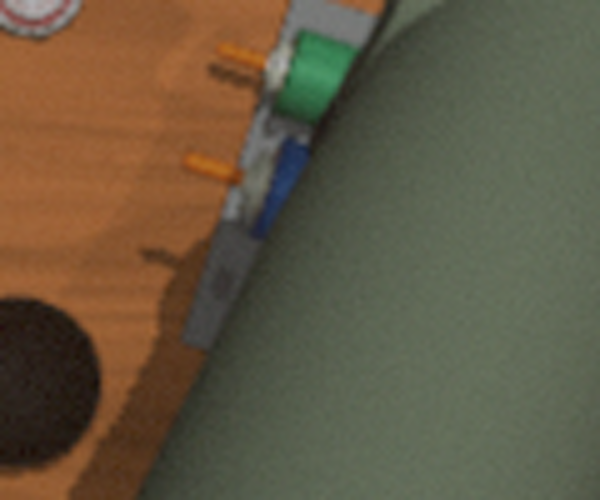

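```bash
python3 -c "
from h import *
o=env.observe(); R=np.array(o['ee_rot']); p=o['position']
for a in(.006,.0085):
  c=p+R[:,0]*a
  print(a,'s top',proj('top',c-R[:,2]*.086),'side',proj('side',c-R[:,2]*.086),'f side',proj('side',c+R[:,2]*.083), 'film end centre',proj('side',c+R[:,2]*.042))
"
```

```text
0.006 s top [356.3027 190.9872] side [340.9562 171.333 ] f side [372.2321 216.0757] film end centre [364.1809 204.5578]
0.0085 s top [356.2061 191.2145] side [340.9168 171.9719] f side [372.1417 216.6986] film end centre [364.1043 205.1857]
```

```bash
cat >> h.py <<'E'
A=.007
def tgt(dx,dy,dz,lean=40,tilt=0,dyaw=0,seat=None):
    R=toolR(SY+np.radians(dyaw),lean,tilt); s=SEAT if seat is None else seat
    mid=s+Rz(SY)@np.array([dx,dy,dz]); return mid-R[:,0]*A,R
def cur():
    o=env.observe(); R=np.array(o["ee_rot"]); mid=o["position"]+R[:,0]*A
    Z=Rz(SY).T; yv=Z@(-R[:,2]); m=Z@(mid-SEAT)
    print("mid seat mm",(m*1000).round(1),"axis",yv.round(3),"orange",((m+.086*yv)*1000).round(1),"white",((m-.083*yv)*1000).round(1),"F seat",(Z@o["contact_force"]).round(1))
E
python3 -m inch '[[[-0.01,0,0],[-10.5,0,0]],[[-0.01,0,0],[-10.5,0,0]],[[-0.01,0,0],[-10.5,0,0]],[[0,0,0],[0,0,0]]]'
python3 -c "
from h import *
st(); p,R=tgt(-.16,0,.17,0,0); delta(p,R); cur()"
```

```text
time_s: 9.45
position: [0.4958, -0.1661, 0.2455]
ee_rot: [[-0.018, 0.97, 0.241], [0.005, 0.241, -0.971], [-1.0, -0.016, -0.009]]
contact_force: [-0.1, 0.0, -2.2]
grip_width: 0.0526
t 9.45 pos [ 0.4958 -0.1661  0.2455] F [-0.1  0.  -2.2] M [-0.03 -0.07 -0.05] w 0.0526 q [-26.5  17.  -15.1  58.9  -0.2  49.6]
shift tool mm [ -13.2   18.5 -354.3] rot deg [ 0.13 -0.51  0.91]
mid seat mm [-178.  -354.1  154. ] axis [-0.002  1.     0.009] orange [-178.2 -268.1  154.7] white [-177.8 -437.1  153.2] F seat [-0.1  0.  -2.2]
```

```bash
python3 -m inch '[[[-0.01,0,-0.04],[0,-0.5,0]],[[0,0,-0.05],[0,0,9]],[[0,0,-0.05],[0,0,9]],[[0,0,-0.05],[0,0,9]],[[0,0,-0.05],[0,0,9]],[[0,0,-0.05],[0,0,5]],[[0,0,-0.04],[0,0,0]],[[0,0,0],[0,0,0]]]'
python3 -c "
from h import *
st(); p,R=tgt(-.16,0,.17,40,0); delta(p,R); cur()
im=env.capture('side'); cv2.imwrite('pics/m1.png',im[...,::-1])"
```

```text
time_s: 10.45
position: [0.4119, 0.1622, 0.2493]
ee_rot: [[0.636, 0.741, 0.217], [0.155, 0.154, -0.976], [-0.756, 0.654, -0.017]]
contact_force: [0.6, -1.3, -2.5]
grip_width: 0.0524
t 10.45 pos [0.4119 0.1622 0.2493] F [ 0.6 -1.3 -2.5] M [-0.26  0.9  -0.05] w 0.0524 q [ 10.7 -16.3 -63.9   1.6   2.   89.2]
shift tool mm [  2.8  19.  -15.9] rot deg [-1.58  0.07 -0.86]
mid seat mm [-176.4  -15.4  159.5] axis [0.022 1.    0.017] orange [-174.6   70.6  161. ] white [-178.2  -98.3  158.1] F seat [ 0.3 -1.4 -2.5]
```

View pics/m1.png

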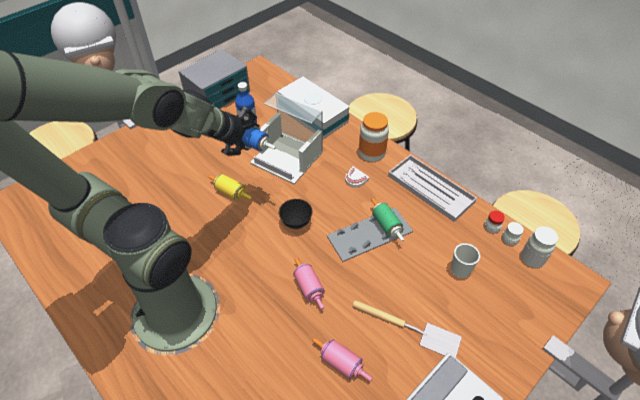

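```bash
python3 -c "
from h import *
p,R=tgt(-.11,-.0165,.06,40,-11.5); delta(p,R)"
```

```text
shift tool mm [118.6 -14.3  -1.5] rot deg [-9.12 -8.56 -0.65]
```

```bash
python3 -m inch '[[[0,-0.007,0],[-4.6,-4.3,-0.3]],[[0,-0.007,0],[-4.6,-4.3,-0.3]],[[0.02,0,0],[0,0,0]],[[0.03,0,0],[0,0,0]],[[0.02,0,0],[0,0,0]],[[0,0,0],[0,0,0]]]'
python3 -c "
from h import *
st(); p,R=tgt(-.11,-.0165,.06,40,-11.5); delta(p,R); cur()"
```

```text
time_s: 11.25
position: [0.4515, 0.1497, 0.1841]
ee_rot: [[0.658, 0.722, 0.214], [-0.011, 0.294, -0.956], [-0.753, 0.627, 0.202]]
contact_force: [-0.1, -0.5, -3.1]
grip_width: 0.0528
t 11.25 pos [0.4515 0.1497 0.1841] F [-0.1 -0.5 -3.1] M [ 0.03  0.96 -0.01] w 0.0528 q [ 15.9  -0.6 -66.  -15.2 -11.   85. ]
shift tool mm [ 41.9   4.8 -28.7] rot deg [-0.78  0.85  0.45]
mid seat mm [-141.   -38.2   94.3] axis [ 0.02   0.979 -0.202] orange [-139.3   46.    76.9] white [-142.7 -119.4  111.1] F seat [-0.2 -0.5 -3.1]
```

```bash
python3 -m inch '[[[0.015,0.005,-0.014],[-0.8,0.9,0.5]],[[0.015,0,-0.014],[0,0,0]],[[0.01,0,0],[0,0,0]],[[0,0,0],[0,0,0]]]'
python3 -c "
from h import *
st(); cur(); p,R=tgt(-.11,-.0165,.06,40,-11.5); delta(p,R);  p,R=tgt(-.04,-.0165,.035,40,-11.5); delta(p,R)"
```

```text
time_s: 11.75
position: [0.4769, 0.1743, 0.1519]
ee_rot: [[0.66, 0.716, 0.226], [0.001, 0.3, -0.954], [-0.751, 0.63, 0.197]]
contact_force: [0.2, 0.5, -2.5]
grip_width: 0.0522
t 11.75 pos [0.4769 0.1743 0.1519] F [ 0.2  0.5 -2.5] M [-0.03  1.   -0.03] w 0.0522 q [ 18.2   8.2 -64.7 -22.8 -11.9  86.4]
mid seat mm [-110.5  -20.2   62.1] axis [ 0.008  0.98  -0.197] orange [-109.8   64.1   45.1] white [-111.1 -101.6   78.5] F seat [ 0.3  0.4 -2.5]
shift tool mm [ 1.3 -0.5 -4.1] rot deg [-0.44  0.21  0.09]
shift tool mm [65.  37.4 -9.6] rot deg [-0.44  0.21  0.09]
```

```bash
python3 -m inch '[[[0.016,0.009,-0.003],[-0.4,0.2,0]],[[0.02,0.01,-0.003],[0,0,0]],[[0.016,0.01,-0.003],[0,0,0]],[[0.008,0.004,0],[0,0,0]],[[0,0,0],[0,0,0]]]'
python3 -c "
from h import *
st(); cur(); p,R=tgt(-.0,-.0165,.0175,40,-11.5); delta(p,R)
for n,b in(('side',(235,80,110,100)),('top',(195,130,110,100))):
    im=env.capture(n); cv2.imwrite(f'pics/n1_{n}.png',im[...,::-1])
    o=env.observe(); R=np.array(o['ee_rot']); c=o['position']+R[:,0]*A; y=-R[:,2]
    overlay(n,im,disp_lines(*SEAT[:2],SY)+[(c-.083*y,c+.086*y)],*b,6,f'pics/n1c_{n}.png')
"
```

```text
time_s: 12.38
position: [0.5393, 0.1902, 0.1278]
ee_rot: [[0.66, 0.715, 0.228], [0.001, 0.303, -0.953], [-0.751, 0.63, 0.199]]
contact_force: [-0.5, -0.3, -2.9]
grip_width: 0.052
t 12.38 pos [0.5393 0.1902 0.1278] F [-0.5 -0.3 -2.9] M [ 0.05  0.98 -0.01] w 0.052 q [ 17.6  17.  -58.1 -25.1 -11.4  85.8]
mid seat mm [-46.1 -19.6  38.1] axis [ 0.006  0.98  -0.199] orange [-45.6  64.6  20.9] white [ -46.6 -101.    54.6] F seat [-0.5 -0.2 -2.9]
shift tool mm [44.5 22.8 -7.4] rot deg [-0.26  0.2   0.08]
```

View pics/n1c_side.png

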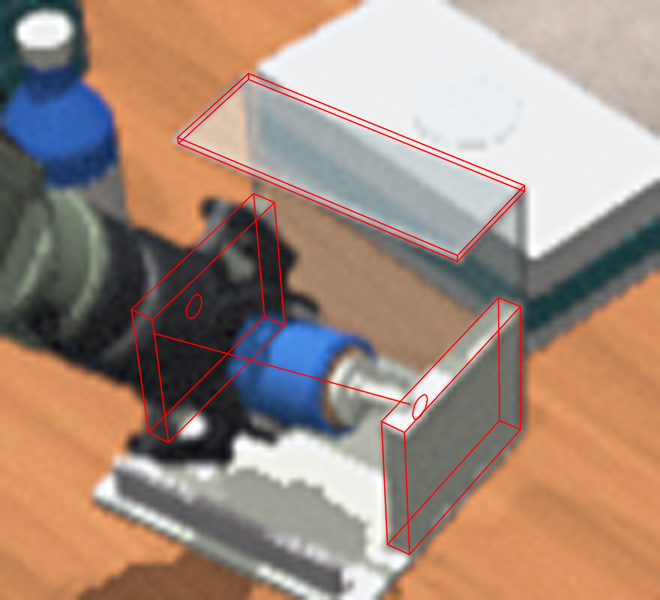

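View pics/n1c_top.png

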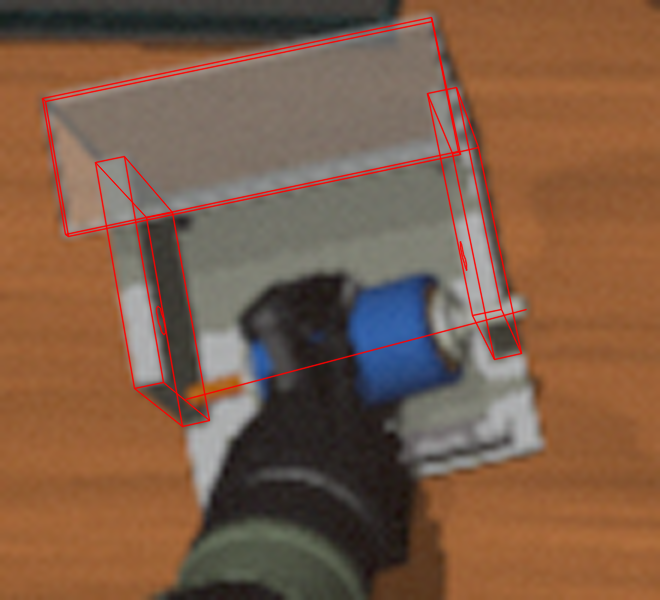

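Run:
```python
from h import *
o=env.observe(); R=np.array(o['ee_rot']); c=o['position']+R[:,0]*A; y=-R[:,2]
L=[]
for d in(-.05,.05,-.083,.086,.042,-.042):
    r={.05:.018,.083:.005,.086:.005,.042:.027}[abs(d)]
    pts=[c+d*y+r*(np.cos(t)*R[:,0]+np.sin(t)*R[:,1]) for t in np.linspace(0,2*np.pi,33)]
    L+=list(zip(pts,pts[1:]))
for n,b in(('side',(268,130,50,30)),('top',(222,165,66,40))):
    im=cv2.imread(f'pics/n1_{n}.png')[...,::-1]
    overlay(n,im,L,*b,12,f'pics/n1d_{n}.png')
    crop(n,im,*b,12,f'pics/n1e_{n}.png')
    cv2.imwrite(f'pics/n1f_{n}.png',np.vstack([cv2.imread(f'pics/n1e_{n}.png'),cv2.imread(f'pics/n1d_{n}.png')])[:,:800])
```

```text
(no output)
```

View pics/n1f_side.png

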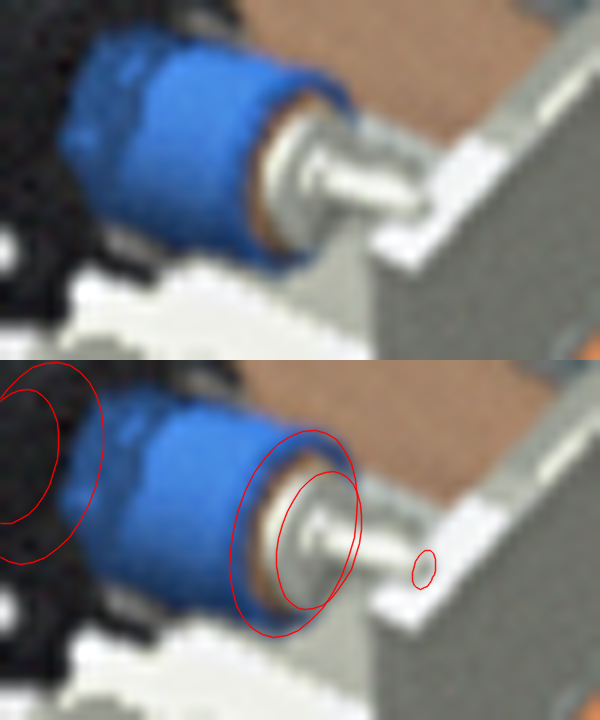

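View pics/n1f_top.png

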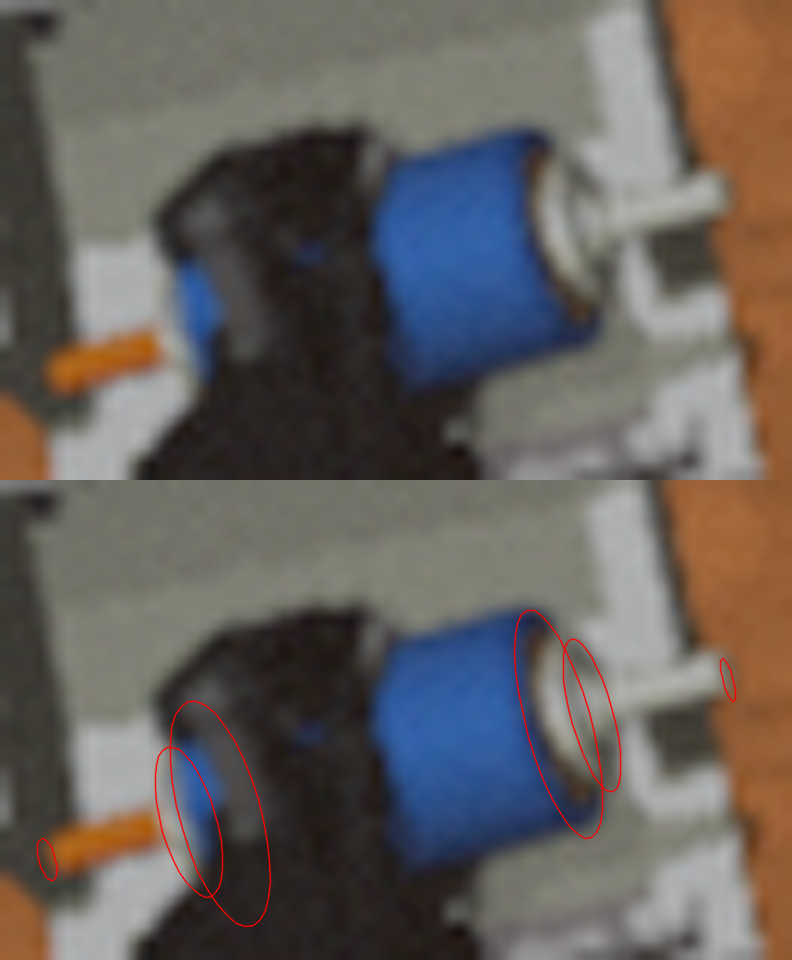

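```bash
python3 - <<'E'
s=open('h.py').read()
s=s.replace("return mid-R[:,0]*A,R","return mid-R[:,0]*A-R[:,1]*B,R").replace('mid=o["position"]+R[:,0]*A','mid=o["position"]+R[:,0]*A+R[:,1]*B').replace("A=.007","A=.007; B=.0015")
open('h.py','w').write(s)
E
python3 -c "
from h import *
cur(); p,R=tgt(0,-.016,.0171,40,-11.5); delta(p,R)"
```

```text
mid seat mm [-45.6 -19.2  39. ] axis [ 0.005  0.98  -0.199] orange [-45.1  65.1  21.9] white [ -46.  -100.6   55.5] F seat [-1.1  0.4 -2.4]
shift tool mm [45.2 21.6 -7.7] rot deg [-0.24  0.18  0.09]
```

```bash
python3 -m inch '[[[0.01,0.005,0],[-0.2,0.2,0]],[[0.012,0.006,0],[0,0,0]],[[0.012,0.006,-0.002],[0,0,0]],[[0.008,0.003,-0.003],[0,0,0]],[[0,0,0],[0,0,0]]]'
python3 -c "
from h import *
st(); cur(); p,R=tgt(0,-.016,.0171,40,-11.5); delta(p,R)"
```

```text
time_s: 13.1
position: [0.582, 0.202, 0.1066]
ee_rot: [[0.66, 0.714, 0.234], [0.005, 0.307, -0.952], [-0.752, 0.629, 0.199]]
contact_force: [-0.4, 0.1, -3.1]
grip_width: 0.0524
t 13.1 pos [0.582  0.202  0.1066] F [-0.4  0.1 -3.1] M [0.03 0.99 0.02] w 0.0524 q [ 17.2  23.  -53.2 -26.2 -11.   85.2]
mid seat mm [ -0.6 -18.1  17.7] axis [-0.     0.98  -0.199] orange [-0.7 66.2  0.6] white [ -0.6 -99.5  34.2] F seat [-0.4  0.2 -3.1]
shift tool mm [ 0.6  0.4 -2.2] rot deg [-0.02 -0.04  0.08]
```

```bash
cat >> h.py <<'E'
def look(tag,zs=10):
    o=env.observe(); R=np.array(o['ee_rot']); c=o['position']+R[:,0]*A+R[:,1]*B; y=-R[:,2]
    L=disp_lines(*SEAT[:2],SY)
    for d in(-.083,.086):
        pts=[c+d*y+.005*(np.cos(t)*R[:,0]+np.sin(t)*R[:,1]) for t in np.linspace(0,2*np.pi,17)]
        L+=list(zip(pts,pts[1:]))
    for n,b in(('side',(250,105,80,52)),('top',(212,160,80,45))):
        im=env.capture(n); cv2.imwrite(f'pics/{tag}_{n}.png',im[...,::-1])
        crop(n,im,*b,zs,'/tmp/a.png'); overlay(n,im,L,*b,zs,'/tmp/b.png')
        v=np.vstack([cv2.imread('/tmp/a.png'),cv2.imread('/tmp/b.png')]); f=min(1,800/v.shape[1],1000/v.shape[0])
        cv2.imwrite(f'pics/{tag}c_{n}.png',v)
E
python3 -c "
from h import *
look('p1',6)"
```

```text
(no output)
```

View pics/p1c_side.png

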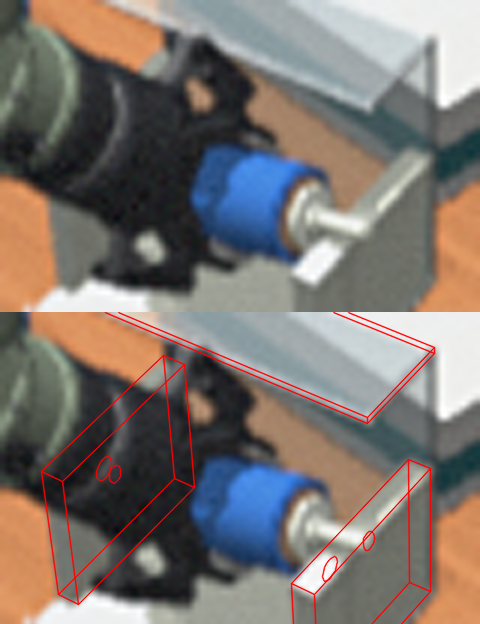

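View pics/p1c_top.png

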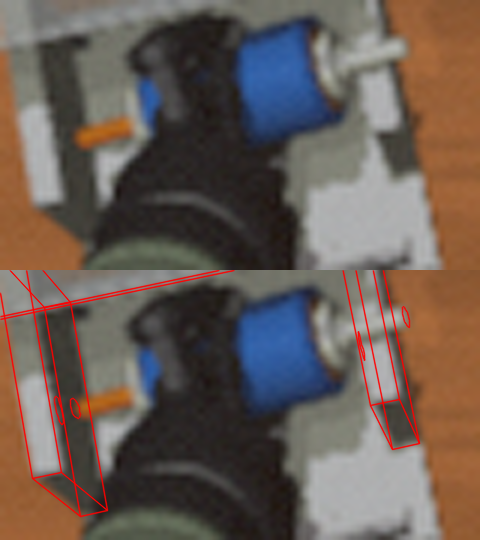

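```bash
python3 -m inch '[[[0.0003,0,-0.005],[0,0,0]],[[0,0.0005,-0.005],[0,0,0]],[[0,0,0],[0,0,0]]]'
python3 -c "
from h import *
cur()"; python3 -m inch '[[[0,0.0003,-0.004],[0,0,0]],[[0,0,0],[0,0,0]]]'
python3 -c "
from h import *
cur()"
```

```text
time_s: 13.58
position: [0.5792, 0.2122, 0.1054]
ee_rot: [[0.66, 0.714, 0.234], [0.005, 0.307, -0.952], [-0.751, 0.629, 0.199]]
contact_force: [1.2, -0.4, -2.1]
grip_width: 0.0523
mid seat mm [-0.9 -7.6 16.5] axis [ 0.     0.98  -0.199] orange [-0.9 76.7 -0.5] white [ -0.9 -88.9  33. ] F seat [ 1.1 -0.6 -2.1]
time_s: 13.82
position: [0.579, 0.2168, 0.1055]
ee_rot: [[0.661, 0.713, 0.234], [0.006, 0.306, -0.952], [-0.75, 0.631, 0.198]]
contact_force: [-0.3, 0.3, -1.9]
grip_width: 0.0525
mid seat mm [-0.1 -3.1 16.7] axis [ 0.     0.98  -0.198] orange [-0.  81.2 -0.3] white [ -0.1 -84.5  33.2] F seat [-0.3  0.4 -1.9]
```

```bash
python3 -m inch '[[[-0.0006,0.0005,-0.004],[0,0,0]],[[0,0,0],[0,0,0]]]'
python3 -c "
from h import *
cur()"; python3 -m inch '[[[-0.0006,0.0005,-0.004],[0,0,0]],[[0,0,0],[0,0,0]]]'
python3 -c "
from h import *
cur()
look('p2',6)"
```

```text
time_s: 14.08
position: [0.5777, 0.2207, 0.1053]
ee_rot: [[0.661, 0.713, 0.233], [0.005, 0.306, -0.952], [-0.75, 0.63, 0.199]]
contact_force: [0.8, 0.4, -2.2]
grip_width: 0.0523
mid seat mm [-0.3  1.  16.5] axis [ 0.     0.98  -0.199] orange [-0.3 85.3 -0.6] white [ -0.4 -80.3  33. ] F seat [ 0.8  0.2 -2.2]
time_s: 14.32
position: [0.5766, 0.2238, 0.1051]
ee_rot: [[0.661, 0.714, 0.231], [0.003, 0.306, -0.952], [-0.751, 0.63, 0.2]]
contact_force: [1.4, -1.3, -4.2]
grip_width: 0.0525
mid seat mm [-0.7  4.3 16.3] axis [ 0.002  0.98  -0.2  ] orange [-0.5 88.5 -1. ] white [ -0.9 -77.   32.9] F seat [ 1.1 -1.7 -4.2]
```

View pics/p2c_top.png

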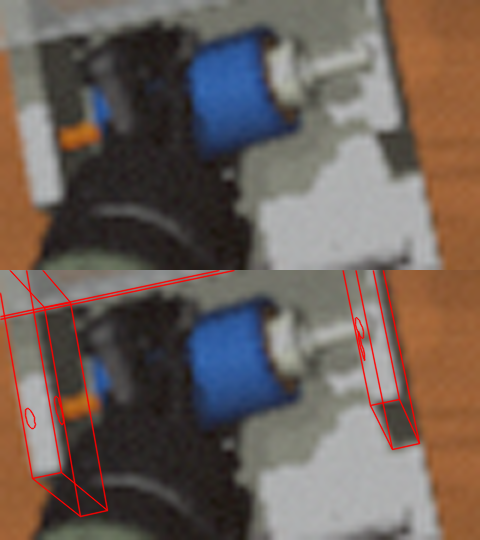

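View pics/p2c_side.png

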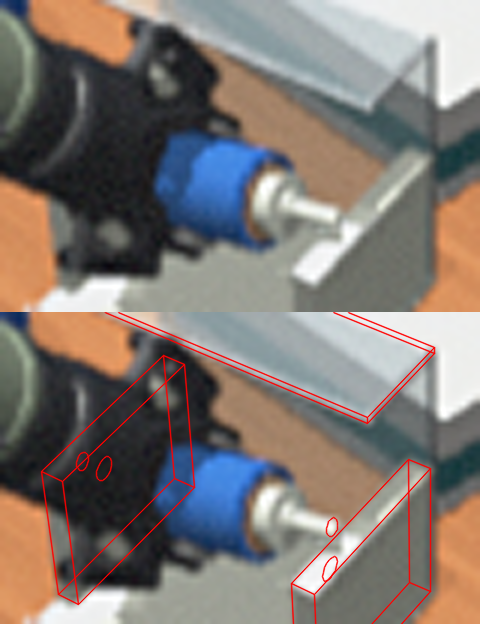

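```bash
python3 -m inch '[[[-0.0007,0.0006,-0.005],[0,0,0]],[[0,0,0],[0,0,0]]]'
python3 -c "
from h import *
cur()"; python3 -m inch '[[[-0.0007,0.0006,-0.005],[0,0,0]],[[0,0,0],[0,0,0]]]'
python3 -c "
from h import *
st();cur()"
```

```text
time_s: 14.68
position: [0.5755, 0.2271, 0.1048]
ee_rot: [[0.661, 0.715, 0.228], [-0.002, 0.305, -0.952], [-0.751, 0.629, 0.203]]
contact_force: [2.4, -4.9, -2.9]
grip_width: 0.0524
mid seat mm [-1.   7.7 16. ] axis [ 0.006  0.979 -0.203] orange [-0.5 91.9 -1.5] white [ -1.5 -73.5  32.8] F seat [ 1.1 -5.3 -2.9]
time_s: 14.92
position: [0.5745, 0.2294, 0.1046]
ee_rot: [[0.661, 0.716, 0.222], [-0.01, 0.305, -0.952], [-0.75, 0.628, 0.208]]
contact_force: [2.6, -6.0, -2.5]
grip_width: 0.0524
t 14.93 pos [0.5745 0.2294 0.1046] F [ 2.6 -6.  -2.5] M [-0.99  0.53 -0.91] w 0.0524 q [ 21.4  23.8 -51.9 -24.9 -14.5  88.7]
mid seat mm [-1.4 10.1 15.8] axis [ 0.011  0.978 -0.208] orange [-0.4 94.2 -2.1] white [ -2.3 -71.1  33.1] F seat [ 1.1 -6.5 -2.5]
```

```bash
python3 -m inch '[[[-0.001,0.0008,-0.007],[0,0,0]]]'
python3 -c "
from h import *
cur()"; python3 -m inch '[[[-0.001,0.0008,-0.007],[0,0,0]]]'
python3 -c "
from h import *
st();cur()";  python3 -m inch '[[[-0.001,0.0008,-0.007],[0,0,0]]]'
python3 -c "
from h import *
st();cur(); p,R=tgt(0,.015,.0171,40,-11.5); delta(p,R)"
```

```text
time_s: 15.05
position: [0.573, 0.234, 0.1042]
ee_rot: [[0.662, 0.718, 0.218], [-0.016, 0.304, -0.953], [-0.75, 0.627, 0.212]]
contact_force: [3.4, -10.4, -3.9]
grip_width: 0.052
mid seat mm [-1.8 14.9 15.4] axis [ 0.016  0.977 -0.212] orange [-0.5 99.  -2.8] white [ -3.1 -66.2  33. ] F seat [  0.8 -10.9  -3.9]
time_s: 15.18
position: [0.5716, 0.2379, 0.1039]
ee_rot: [[0.662, 0.719, 0.211], [-0.024, 0.303, -0.953], [-0.749, 0.626, 0.218]]
contact_force: [2.9, -13.6, -3.1]
grip_width: 0.0525
t 15.18 pos [0.5716 0.2379 0.1039] F [  2.9 -13.6  -3.1] M [-2.04  0.28 -1.71] w 0.0525 q [ 23.   24.1 -51.2 -24.  -16.4  90.2]
mid seat mm [-2.3 18.9 15.1] axis [ 0.022  0.976 -0.218] orange [ -0.4 102.8  -3.6] white [ -4.1 -62.1  33.2] F seat [ -0.4 -13.9  -3.1]
time_s: 15.3
position: [0.5703, 0.2409, 0.1036]
ee_rot: [[0.663, 0.721, 0.204], [-0.035, 0.301, -0.953], [-0.748, 0.624, 0.225]]
contact_force: [4.3, -13.5, -2.5]
grip_width: 0.0522
t 15.3 pos [0.5703 0.2409 0.1036] F [  4.3 -13.5  -2.5] M [-2.31  0.15 -2.04] w 0.0522 q [ 23.8  24.3 -50.9 -23.5 -17.4  90.9]
mid seat mm [-2.7 22.1 14.8] axis [ 0.03   0.974 -0.225] orange [ -0.2 105.9  -4.6] white [ -5.2 -58.7  33.5] F seat [  1.  -14.1  -2.5]
shift tool mm [1.4 2.6 7.7] rot deg [-0.34  2.25  0.51]
```

```bash
python3 -c "
from h import *
look('p3',6); st(); cur()"
```

```text
t 15.4 pos [0.5703 0.241  0.1036] F [  4.2 -15.2  -1.9] M [-2.32  0.19 -1.93] w 0.0525 q [ 23.8  24.3 -50.9 -23.5 -17.5  90.9]
mid seat mm [-2.8 22.2 14.8] axis [ 0.029  0.974 -0.225] orange [ -0.2 106.   -4.6] white [ -5.2 -58.6  33.5] F seat [  0.5 -15.8  -1.9]
```

View pics/p3c_top.png

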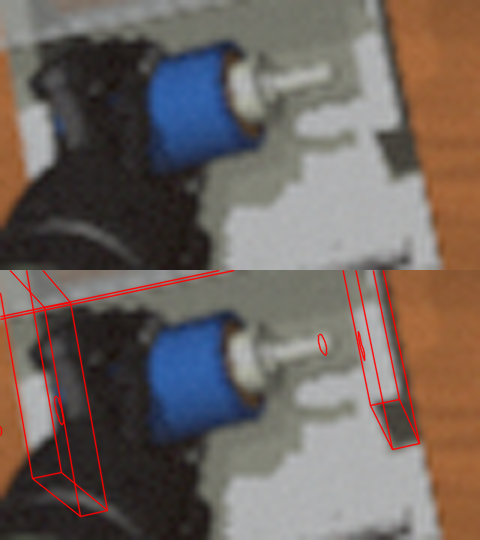

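View pics/p3c_side.png

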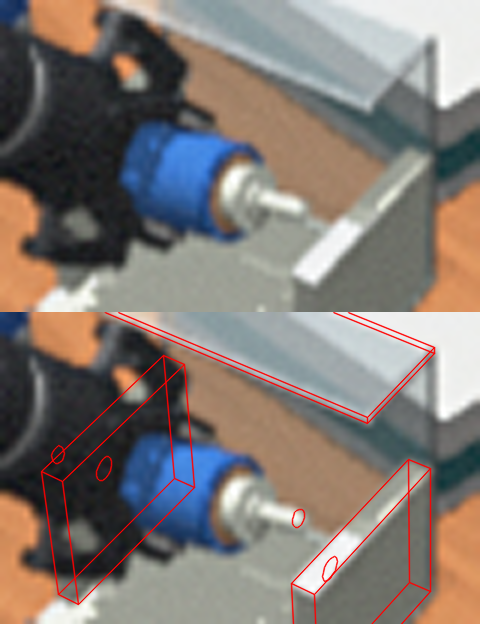

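```bash
python3 -m inch '[[[0.003,-0.0015,-0.0035],[1.8,3.0,0.2]]]'
python3 -c "
from h import *
cur()"; python3 -m inch '[[[0.003,-0.0015,-0.0035],[2,3.0,0]]]'
python3 -c "
from h import *
cur(); p,R=tgt(0,.018,.0,40,0); delta(p,R)"
```

```text
time_s: 15.52
position: [0.571, 0.2403, 0.0998]
ee_rot: [[0.656, 0.726, 0.208], [0.007, 0.27, -0.963], [-0.755, 0.633, 0.172]]
contact_force: [4.6, -14.4, -0.5]
grip_width: 0.0523
mid seat mm [-2.2 21.6 10.9] axis [ 0.027  0.985 -0.172] orange [  0.2 106.3  -3.9] white [ -4.5 -60.1  25.2] F seat [  1.1 -15.1  -0.5]
time_s: 15.65
position: [0.5718, 0.2394, 0.0959]
ee_rot: [[0.646, 0.734, 0.209], [0.048, 0.234, -0.971], [-0.762, 0.637, 0.116]]
contact_force: [2.0, -14.5, -0.1]
grip_width: 0.0525
mid seat mm [-1.7 20.8  7. ] axis [ 0.029  0.993 -0.116] orange [  0.8 106.2  -2.9] white [ -4.1 -61.6  16.6] F seat [ -1.5 -14.5  -0.1]
shift tool mm [ 6.8 -3.3  2.6] rot deg [3.   6.15 0.19]
```

```bash
python3 -m inch '[[[0.003,-0.0012,-0.0028],[1.5,3.4,0.1]]]'
python3 -c "
from h import *
cur()"; python3 -m inch '[[[0.003,-0.0012,-0.0025],[1.5,3.4,0.1]]]'
python3 -c "
from h import *
cur(); p,R=tgt(0,.018,.0,40,0); delta(p,R); look('p4',6)"
```

```text
time_s: 15.78
position: [0.5731, 0.2382, 0.0926]
ee_rot: [[0.636, 0.74, 0.22], [0.098, 0.206, -0.974], [-0.765, 0.641, 0.058]]
contact_force: [3.4, -13.3, -0.1]
grip_width: 0.052
mid seat mm [-0.7 19.6  3.7] axis [ 0.018  0.998 -0.058] orange [  0.9 105.5  -1.3] white [ -2.2 -63.2   8.6] F seat [  0.1 -13.7  -0.1]
time_s: 15.9
position: [0.5743, 0.2369, 0.0892]
ee_rot: [[0.625, 0.745, 0.231], [0.148, 0.177, -0.973], [-0.766, 0.643, 0.001]]
contact_force: [3.1, -13.7, -1.0]
grip_width: 0.052
mid seat mm [ 0.2 18.4  0.3] axis [ 0.008  1.    -0.001] orange [  0.9 104.4   0.2] white [ -0.4 -64.6   0.4] F seat [ -0.3 -14.1  -1. ]
shift tool mm [ 0.1 -0.3  0.4] rot deg [-0.32  0.33  0.01]
```

View pics/p4c_top.png

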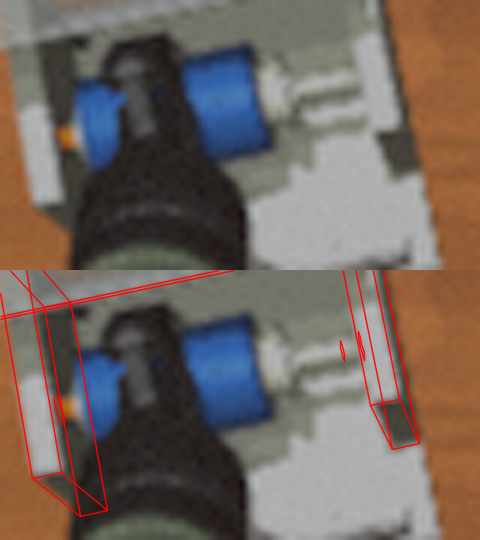

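View pics/p4c_side.png

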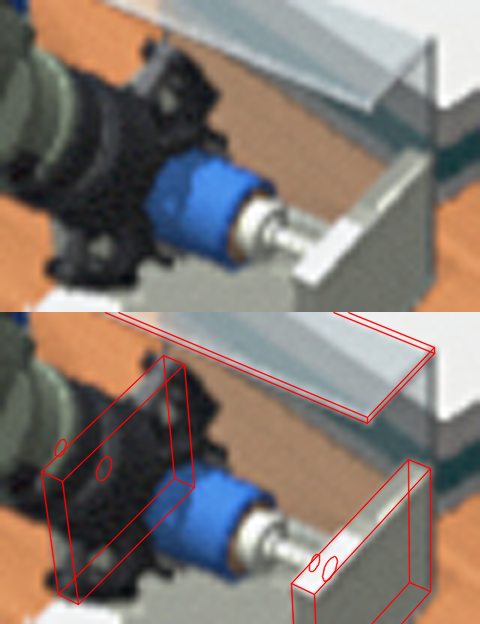

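Run:
```python
from h import *
o=env.observe(); R=np.array(o['ee_rot']); c=o['position']+R[:,0]*A+R[:,1]*B; y=-R[:,2]
L=[]
for d in(-.083,-.086,-.089):
    pts=[c+d*y+.005*(np.cos(t)*R[:,0]+np.sin(t)*R[:,1]) for t in np.linspace(0,2*np.pi,17)]
    L+=list(zip(pts,pts[1:]))
L+=disp_lines(*SEAT[:2],SY)
out=[]
for n,b in(('top',(250,163,35,24)),('side',(285,135,35,24))):
    im=cv2.imread(f'pics/p4_{n}.png')[...,::-1]
    crop(n,im,*b,11,'/tmp/a.png'); overlay(n,im,L,*b,11,'/tmp/b.png'); out.append(np.hstack([cv2.imread('/tmp/a.png'),cv2.imread('/tmp/b.png')]))
cv2.imwrite('pics/p4z.png',np.vstack(out))
```

```text
(no output)
```

View pics/p4z.png

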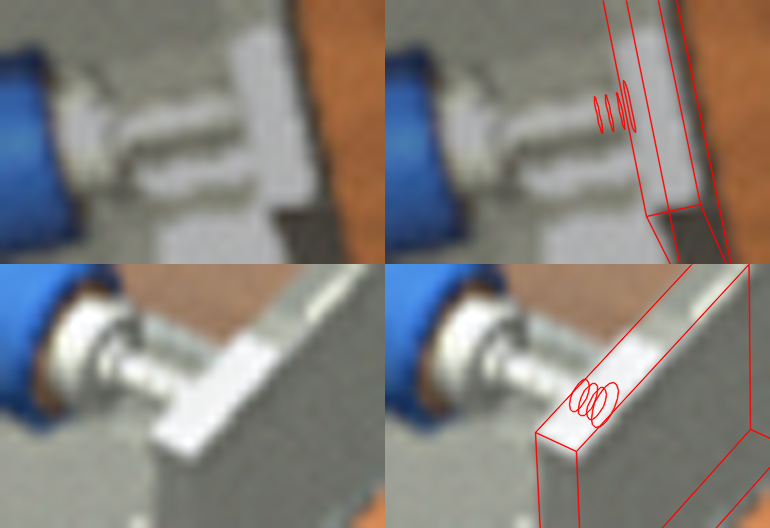

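```bash
python3 -m inch '[[[0,0,-0.001],[0,0.2,0]]]' >/dev/null
python3 -c "
from h import *
cur()"; python3 -m inch '[[[0,0,0.0],[0,0,0]]]'>/dev/null
python3 -c "
from h import *
cur(); p,R=tgt(0,.010,.0,40,0); delta(p,R)"
```

```text
mid seat mm [ 0.2 14.8 -0.1] axis [ 0.015  1.    -0.004] orange [  1.5 100.8  -0.4] white [ -1.  -68.2   0.3] F seat [ -1.5 -11.3  -0.3]
mid seat mm [ 0.2 12.2 -0. ] axis [ 0.02   1.    -0.008] orange [ 1.9 98.1 -0.7] white [ -1.5 -70.8   0.6] F seat [-2.2 -8.4  1. ]
shift tool mm [-0.1 -0.1  2.3] rot deg [-0.58  1.07  0.04]
```

```bash
python3 -m inch '[[[0,0,0.0],[-0.5,1,0]]]' >/dev/null
python3 -c "
from h import *
cur()"; python3 -m inch '[[[0,0,0.001],[-0.2,0.5,0]]]'>/dev/null
python3 -c "
from h import *
cur()"; python3 -m inch '[[[0,0,0.001],[0,0,0]]]'>/dev/null
python3 -c "
from h import *
cur(); p,R=tgt(0,.005,.0,40,0); delta(p,R); look('p5',6)"
```

```text
mid seat mm [ 0.4 10.4  0.3] axis [ 0.006  1.    -0.003] orange [ 0.9 96.4  0. ] white [ -0.  -72.6   0.5] F seat [-0.3 -8.3 -0.6]
mid seat mm [0.6 7.7 0.4] axis [ 0.     1.    -0.001] orange [ 0.7 93.7  0.3] white [  0.6 -75.3   0.5] F seat [-0.5 -6.  -2. ]
mid seat mm [0.6 5.5 0.5] axis [ 0.003  1.    -0.003] orange [ 0.9 91.5  0.2] white [  0.4 -77.5   0.7] F seat [-0.2 -4.9 -1.1]
shift tool mm [-0.1 -0.8  0.5] rot deg [-0.03  0.23 -0.  ]
```

View pics/p5c_top.png

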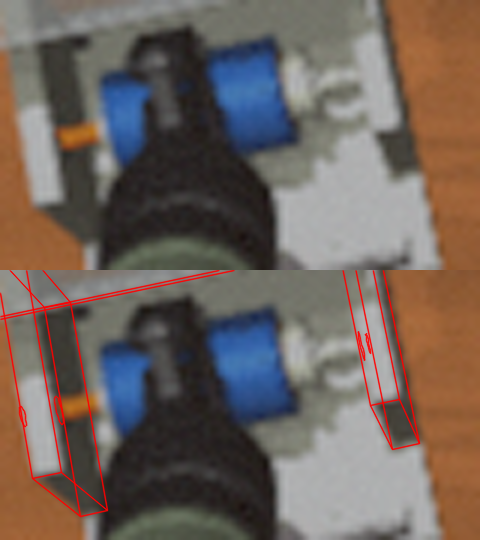

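View pics/p5c_side.png

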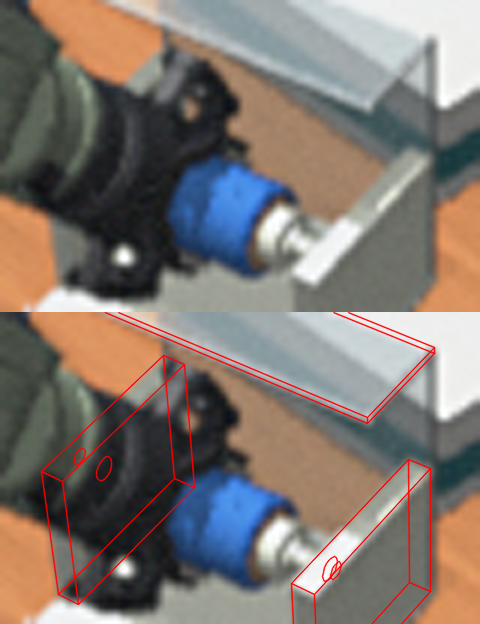

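```bash
python3 -m inch '[[[0,-0.0006,0.001],[0,0.2,0]]]' >/dev/null
python3 -c "
from h import *
cur()"; python3 -m inch '[[[0,0,0.0015],[0,0,0]]]'>/dev/null
python3 -c "
from h import *
cur()"; python3 -m inch '[[[0,0,0.001],[0,0,0]],[[0,0,0],[0,0,0]]]'>/dev/null
python3 -c "
from h import *
cur(); p,R=tgt(0,.002,.0,40,0); delta(p,R)"
```

```text
mid seat mm [0.6 5.  0.4] axis [-0.     1.     0.001] orange [ 0.5 91.   0.5] white [  0.6 -78.    0.3] F seat [ 1.9 -0.2 -1.2]
mid seat mm [0.6 4.6 0.5] axis [-0.003  1.     0.003] orange [ 0.4 90.6  0.7] white [  0.8 -78.4   0.2] F seat [-0.9  0.9 -2.5]
mid seat mm [0.5 4.5 0.5] axis [-0.004  1.     0.004] orange [ 0.2 90.5  0.8] white [  0.9 -78.5   0.1] F seat [ 0.3 -0.6 -1.7]
shift tool mm [-0.  -0.7  2.4] rot deg [ 0.02 -0.34 -0.06]
```

```bash
python3 -m inch '[[[0,-0.0004,0.002],[0,0,0]],[[0,0,0],[0,0,0]]]' >/dev/null
python3 -c "
from h import *
cur()"; python3 -m inch '[[[0,0,0],[0,0,0]],[[0,0,0],[0,0,0]],[[0,0,0],[0,0,0]],[[0,0,0],[0,0,0]],[[0,0,0],[0,0,0]]]' 1
python3 -c "
from h import *
st(); cur(); look('r1',6)"
```

```text
mid seat mm [0.5 2.7 0.4] axis [-0.005  1.     0.005] orange [ 0.1 88.7  0.8] white [  0.9 -80.3   0. ] F seat [ 0.2 -0.5 -1.9]
time_s: 18.1
position: [0.5793, 0.2219, 0.0904]
ee_rot: [[0.626, 0.741, 0.243], [0.16, 0.183, -0.97], [-0.763, 0.646, -0.004]]
contact_force: [0.7, 0.3, -0.3]
grip_width: 0.0854
t 18.1 pos [0.5793 0.2219 0.0904] F [ 0.7  0.3 -0.3] M [-0.1   0.62 -0.03] w 0.0854 q [ 14.   24.6 -54.2 -29.1   0.2  90.1]
mid seat mm [1.5 2.7 1.6] axis [-0.005  1.     0.004] orange [ 1.1 88.7  1.9] white [  1.9 -80.3   1.2] F seat [ 0.7  0.1 -0.3]
```

View pics/r1c_top.png

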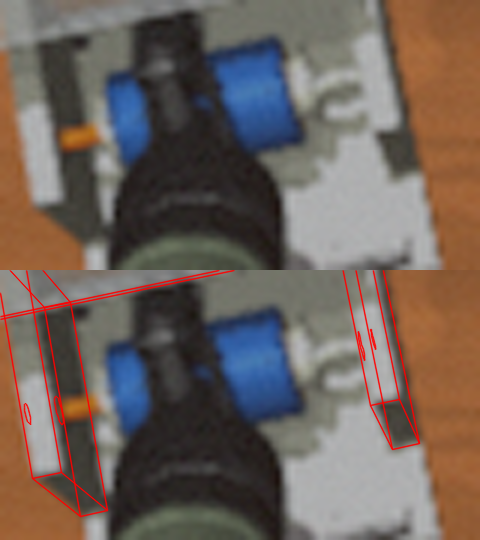

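View pics/r1c_side.png

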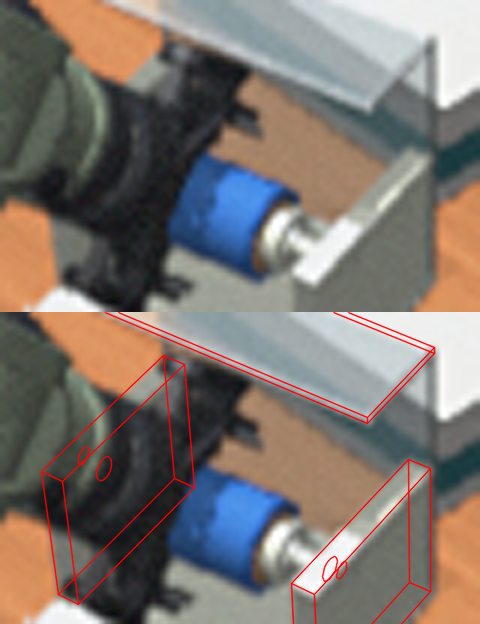

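```bash
python3 -m inch '[[[-0.01,0,0],[0,0,0]],[[-0.02,0,0],[0,0,0]],[[-0.03,0,0],[0,0,0]],[[-0.04,0,0],[0,0,0]],[[-0.04,0,0],[0,0,0]],[[-0.03,0,0],[0,0,0]],[[0,0,0],[0,0,0]]]'
python3 -c "
from h import *
st(); look('r2',6)
for n in CI: print(n,[(np.round(d['pixel'],1).tolist(),round(d['p'],2)) for d in env.mark_of('spindle_mid',n)],proj(n,SEAT))"
```

```text
time_s: 19.08
position: [0.4672, 0.1932, 0.2251]
ee_rot: [[0.626, 0.741, 0.244], [0.161, 0.183, -0.97], [-0.763, 0.647, -0.004]]
contact_force: [0.8, 0.2, -0.1]
grip_width: 0.0855
t 19.07 pos [0.4672 0.1932 0.2251] F [ 0.8  0.2 -0.1] M [-0.15  0.55 -0.05] w 0.0855 q [ 13.9  -4.5 -59.8  -5.6   0.3  90. ]
side [([226.9, 185.2], 0.59), ([284.4, 141.0], 0.52), ([307.0, 279.5], 0.44)] [285.3694 138.9224]
top [([246.4, 179.1], 0.66)] [246.6256 177.5701]
```

View pics/r2c_top.png

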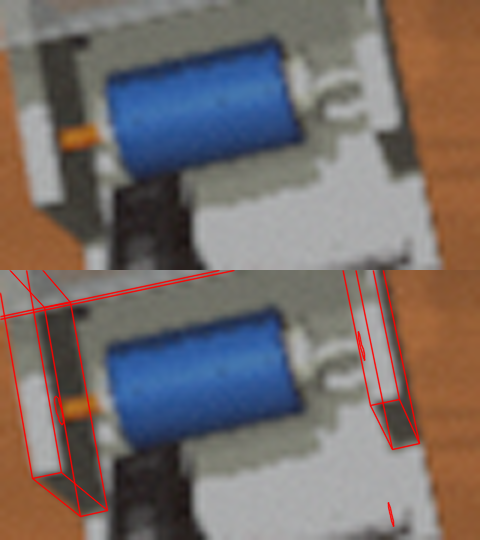

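View pics/r2_side.png

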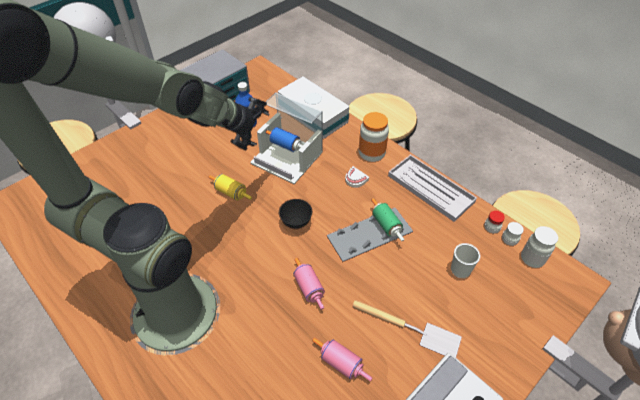

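View pics/r2c_side.png

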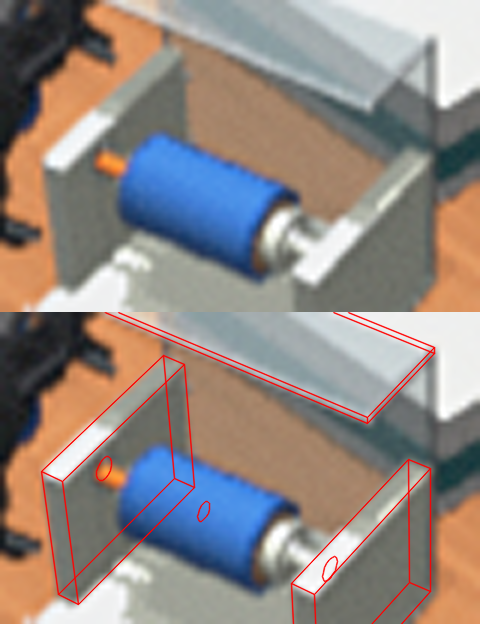

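Run:
```python
from h import *
f=Rz(SY); L=[]
for d,r in((-.05,.018),(.05,.018),(-.047,.018),(-.074,.005),(.074,.005)):
    pts=[SEAT+f@np.array([r*np.cos(t),d,r*np.sin(t)]) for t in np.linspace(0,2*np.pi,33)]
    L+=list(zip(pts,pts[1:]))
out=[]
for n,b in(('top',(216,160,70,32)),('side',(255,120,70,35))):
    im=cv2.imread(f'pics/r2_{n}.png')[...,::-1]
    crop(n,im,*b,11,'/tmp/a.png'); overlay(n,im,L,*b,11,'/tmp/b.png'); o=np.vstack([cv2.imread('/tmp/a.png'),cv2.imread('/tmp/b.png')]); cv2.imwrite(f'pics/f_{n}.png',o)
```

```text
(no output)
```

View pics/f_top.png

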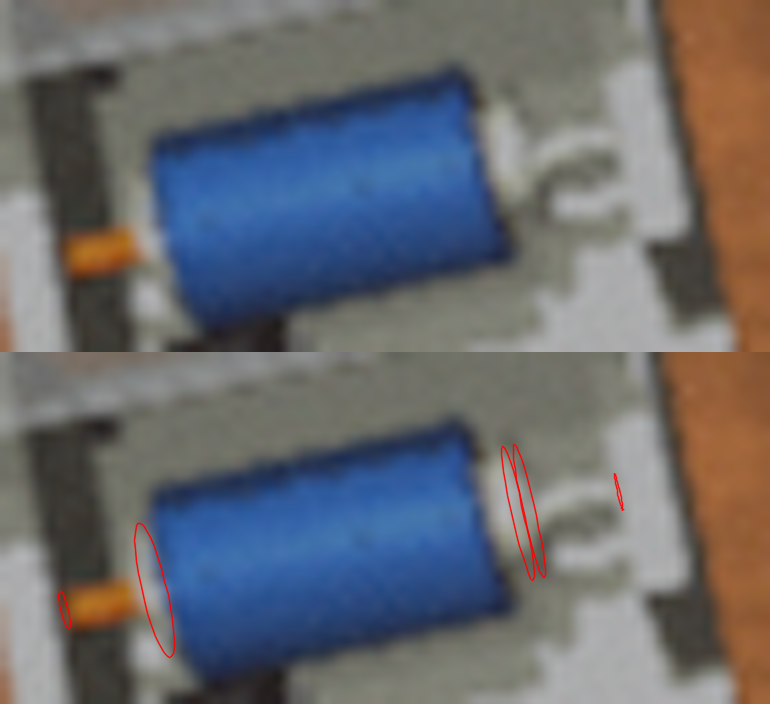

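View pics/f_side.png

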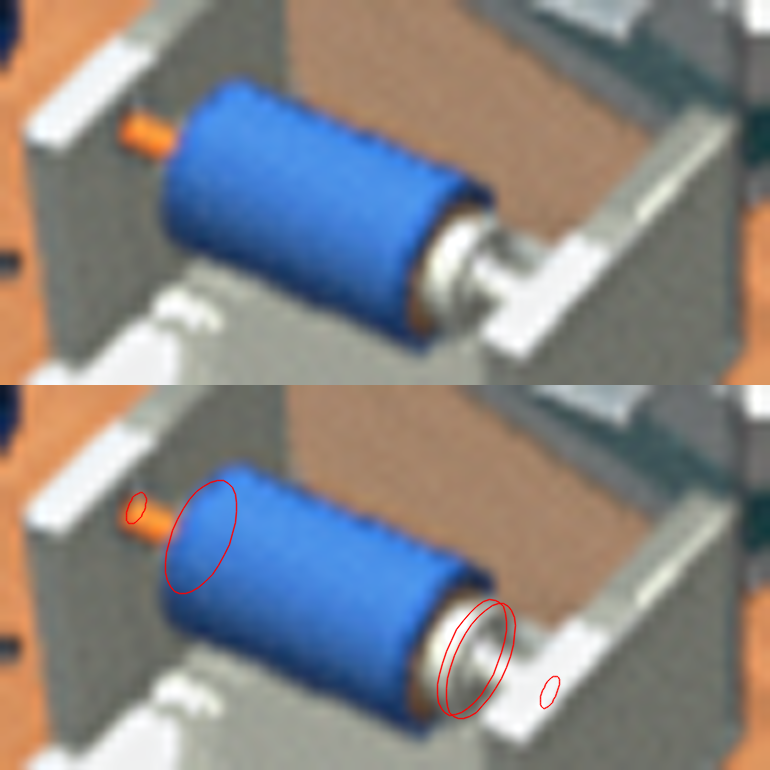

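```bash
python3 -m inch '[[[-0.02,0,0],[0,0,0]],[[0,0,0],[0,0,0]],[[0,0,0],[0,0,0]]]'
python3 -c "
from h import *
for n in CI: env.capture(n); print(n,[(np.round(d['pixel'],1).tolist(),round(d['p'],2)) for d in env.mark_of('film_centre',n)])
print(env.job_done()); st()"
```

```text
time_s: 19.65
position: [0.4554, 0.1897, 0.2341]
ee_rot: [[0.619, 0.747, 0.243], [0.158, 0.184, -0.97], [-0.77, 0.638, -0.004]]
contact_force: [-0.3, 0.2, -0.3]
grip_width: 0.0851
side [([307.8, 283.7], 0.96), ([227.6, 184.8], 0.82), ([342.3, 359.9], 0.79), ([284.8, 142.9], 0.63)]
top [([246.5, 178.2], 0.9), ([383.6, 283.1], 0.88), ([460.4, 314.6], 0.84)]
the job is handed in; nothing more can be done
None
the job is handed in; nothing more can be done
```

The blue roll is in the dispenser and let go, and I handed the job in at about 19.8 s. No verdict came back.

I took it from the cradle and leaned the hand back to the open front. The orange end went into the left recess first. I pushed that spring to about 14–16 N, swung the white end down past the right cheek, and eased back until it dropped into its recess.

**Last checks:**
- **White end home:** while easing back, the push stayed at about 4.9 N and then fell to zero. That matches the 5.1 N the spring should give at 3 mm, so the white pin reached the bottom of its recess rather than resting on the cheek.
- **Roll in place:** pictures after letting go show it level between the cheeks, with both pins entering the recesses. It was in the same spot in the last two looks.
- **Hand clear:** the wrist force is near zero, and the hand is about 20 cm from the seat.
- **Other things:** the green roll and everything else look unmoved in the side picture. I saw no sign of contact with the hood.

**What disagreed:** along the spindle, the camera overlay puts the roll about 2–3 mm further left than my fitted dispenser model. The orange pin's entry point shows the same shift at the left cheek. I therefore put it down to the model's position and not to a bad seating, but I did not measure it separately.

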